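Refit the grille panels of a downdraft sanding box and wind its timer

TASK

First pick the wooden offcuts out of the open bays of the sanding box and leave them in the green tray. Then fit every loose grille panel into a bay of its own: hook one short edge under the yellow lip and lower the other edge until the panel lies flat and fully home. Last, wind the brass timer key clockwise until it is fully wound. Leave the screwdriver, glue bottle and sanding block that lie about the panels where they are.

Things in the scene. Friction and masses are not known exactly. Their poses are not given: they have to be found in the camera images.
- unit: Fixed grey sanding box, 275 mm wide (own y), 150 deep at the bays (x -75 to 75), then a fan housing 75 high (x 105 to 235). Origin on the bench under the middle bay; x runs from the yellow lip (robot side) to the housing. Three open bays side by side, each 108 long (x -54 to 54), 77 wide, at y -88, 0, 88, 11 mm dividers between. Bay floor at height 45, rim at 59.
- bay0 (a point): Where a panel's grip point lies when it is home in the right (y = -88) bay: bay centre, 36 mm above its floor; axes as the box. Any panel fits any bay. A yellow lip 3 mm thick overhangs the bay floor by 14 mm at its x = -54 mm end (x -54 to -40), underside 11 mm above the floor, so the opening (94 mm) is shorter than a panel.
- bay1 (a point): Where a panel's grip point lies when it is home in the middle (y = 0) bay: bay centre, 36 mm above its floor; axes as the box. Any panel fits any bay. A yellow lip 3 mm thick overhangs the bay floor by 14 mm at its x = -54 mm end (x -54 to -40), underside 11 mm above the floor, so the opening (94 mm) is shorter than a panel.
- bay2 (a point): Where a panel's grip point lies when it is home in the left (y = +88) bay: bay centre, 36 mm above its floor; axes as the box. Any panel fits any bay. A yellow lip 3 mm thick overhangs the bay floor by 14 mm at its x = -54 mm end (x -54 to -40), underside 11 mm above the floor, so the opening (94 mm) is shorter than a panel.
- panel_a_grip (a point): Grip point of a loose perforated aluminium panel, 0.18 kg: plate 100 (own x) by 70 (y) by 5 mm, with an upright red rib across its middle, 14 mm thick (x), 44 long (y), top 52 mm above the plate's underside. The point is in the rib, centred, 36 mm above the underside. z: plate normal, up. Both ends alike. Lies on the bench; may be absent.
- panel_b_grip (a point): Grip point of a loose perforated aluminium panel, 0.18 kg: plate 100 (own x) by 70 (y) by 5 mm, with an upright red rib across its middle, 14 mm thick (x), 44 long (y), top 52 mm above the plate's underside. The point is in the rib, centred, 36 mm above the underside. z: plate normal, up. Both ends alike. Lies on the bench; may be absent.
- panel_c_grip (a point): Grip point of a loose perforated aluminium panel, 0.18 kg: plate 100 (own x) by 70 (y) by 5 mm, with an upright red rib across its middle, 14 mm thick (x), 44 long (y), top 52 mm above the plate's underside. The point is in the rib, centred, 36 mm above the underside. z: plate normal, up. Both ends alike. Lies on the bench; may be absent.
- offcut_a_mid (a point): Centre of a loose wooden offcut block, 34 mm (own x) by 40 mm (own y) by 45 mm high, about 35 g. At the start it stands on the floor of one of the bays; may be absent.
- offcut_b_mid (a point): Centre of a loose wooden offcut block, 34 mm (own x) by 40 mm (own y) by 45 mm high, about 35 g. At the start it stands on the floor of one of the bays; may be absent.
- offcut_c_mid (a point): Centre of a loose wooden offcut block, 34 mm (own x) by 40 mm (own y) by 45 mm high, about 35 g. At the start it stands on the floor of one of the bays; may be absent.
- tray_in (a point): Centre of the inner floor of the fixed green offcut tray, 180 mm (own x) by 160 mm (own y) outside, walls 4 mm thick, rim 45 mm above the bench; floor 4 mm above the bench.
- key (a joint): Turn of the brass clockwork key, rad: 0 run down, 6.0 fully wound, at the end stop; grows as the key is turned clockwise seen from above. It feels a light spring (about 0.07 to 0.12 N m to turn) and ratchet-like friction holds it wherever it is let go.
- key_grip (a point): Grip point on the axis of the brass key that stands up from the middle of a fixed white timer box (90 by 90 by 50 mm high): the key's flat wing is 46 mm long (this point's x), 10 mm thick (its y), spans heights 66 to 98 mm above the bench, and this point is half-way up, 82 mm above the bench. The point turns with the key.
- driver: Screwdriver lying on the bench; a bystander, not part of the job. Origin at its underside.
- glue: White glue bottle, 56 mm across, 130 mm high, upright; a bystander, not part of the job. Origin at its underside.
- sander: Cork sanding block, 110 by 55 by 35 mm; a bystander, not part of the job. Origin at its underside.
There are look-alikes about, which are no part of the job. What is shaped like the part that bears panel_c_grip but pink or turquoise is not meant.

How it is judged (in metres and radians):
On the way, in this order (a step that is already met when the one before it is completed fails the run):
1. all offcuts lie in the green tray (x of offcut_a_mid in the frame of tray_in between -0.086 and 0.086 m and y of offcut_a_mid in the frame of tray_in between -0.076 and 0.076 m and z of offcut_a_mid in the frame of tray_in between 0 and 0.075 m and contact force between each of offcut_a, offcut_b, offcut_c and the fingers below 0.1 N and x of offcut_b_mid in the frame of tray_in between -0.086 and 0.086 m and y of offcut_b_mid in the frame of tray_in between -0.076 and 0.076 m and z of offcut_b_mid in the frame of tray_in between 0 and 0.075 m and x of offcut_c_mid in the frame of tray_in between -0.086 and 0.086 m and y of offcut_c_mid in the frame of tray_in between -0.076 and 0.076 m and z of offcut_c_mid in the frame of tray_in between 0 and 0.075 m), for 0.2 s.
2. every panel is hooked under the lip, flat and home in a bay, and released (((distance between panel_a_grip and bay0 below 0.009 m and angle between panel_a_grip's own z axis and vertical below 0.06 rad) or (distance between panel_a_grip and bay1 below 0.009 m and angle between panel_a_grip's own z axis and vertical below 0.06 rad) or (distance between panel_a_grip and bay2 below 0.009 m and angle between panel_a_grip's own z axis and vertical below 0.06 rad)) and contact force between each of panel_a, panel_b, panel_c and the fingers below 0.1 N and ((distance between panel_b_grip and bay0 below 0.009 m and angle between panel_b_grip's own z axis and vertical below 0.06 rad) or (distance between panel_b_grip and bay1 below 0.009 m and angle between panel_b_grip's own z axis and vertical below 0.06 rad) or (distance between panel_b_grip and bay2 below 0.009 m and angle between panel_b_grip's own z axis and vertical below 0.06 rad)) and ((distance between panel_c_grip and bay0 below 0.009 m and angle between panel_c_grip's own z axis and vertical below 0.06 rad) or (distance between panel_c_grip and bay1 below 0.009 m and angle between panel_c_grip's own z axis and vertical below 0.06 rad) or (distance between panel_c_grip and bay2 below 0.009 m and angle between panel_c_grip's own z axis and vertical below 0.06 rad))), for 0.2 s.
3. the key is fully wound (value of joint key above 5.6 rad), for 0.2 s.
At the end, for the whole second after the job is handed in: Every panel lies in a bay, its grip point within 9 mm of the bay's point and tilted less than 0.06 rad; every offcut is inside the tray; the key stands at 5.6 rad or more (of 6.0); all at rest (((distance between panel_a_grip and bay0 below 0.009 m and angle between panel_a_grip's own z axis and vertical below 0.06 rad) or (distance between panel_a_grip and bay1 below 0.009 m and angle between panel_a_grip's own z axis and vertical below 0.06 rad) or (distance between panel_a_grip and bay2 below 0.009 m and angle between panel_a_grip's own z axis and vertical below 0.06 rad)) and linear speed of each of panel_a, panel_b, panel_c, offcut_a, offcut_b, offcut_c below 0.03 m/s and ((distance between panel_b_grip and bay0 below 0.009 m and angle between panel_b_grip's own z axis and vertical below 0.06 rad) or (distance between panel_b_grip and bay1 below 0.009 m and angle between panel_b_grip's own z axis and vertical below 0.06 rad) or (distance between panel_b_grip and bay2 below 0.009 m and angle between panel_b_grip's own z axis and vertical below 0.06 rad)) and ((distance between panel_c_grip and bay0 below 0.009 m and angle between panel_c_grip's own z axis and vertical below 0.06 rad) or (distance between panel_c_grip and bay1 below 0.009 m and angle between panel_c_grip's own z axis and vertical below 0.06 rad) or (distance between panel_c_grip and bay2 below 0.009 m and angle between panel_c_grip's own z axis and vertical below 0.06 rad)) and x of offcut_a_mid in the frame of tray_in between -0.086 and 0.086 m and y of offcut_a_mid in the frame of tray_in between -0.076 and 0.076 m and z of offcut_a_mid in the frame of tray_in between 0 and 0.075 m and x of offcut_b_mid in the frame of tray_in between -0.086 and 0.086 m and y of offcut_b_mid in the frame of tray_in between -0.076 and 0.076 m and z of offcut_b_mid in the frame of tray_in between 0 and 0.075 m and x of offcut_c_mid in the frame of tray_in between -0.086 and 0.086 m and y of offcut_c_mid in the frame of tray_in between -0.076 and 0.076 m and z of offcut_c_mid in the frame of tray_in between 0 and 0.075 m and value of joint key above 5.6 rad); the robot touches nothing.
It fails at once if the screwdriver, glue bottle or sanding block is pushed more than 5 cm (distance of any of driver, glue, sander from where it was at the start of the episode above 0.05 m).
It fails at once if the glue bottle is tipped over (angle between glue's own z axis and vertical above 0.6 rad).
Of panel_a, panel_b, panel_c only 2 to 3 are there at a start; the rules pass over those that are not, and their reading is None.
Of offcut_a, offcut_b, offcut_c only 2 to 3 are there at a start; the rules pass over those that are not, and their reading is None.
At some moment in a run one of panel_a, panel_b, panel_c, offcut_a, offcut_b, offcut_c may be knocked a few centimetres aside while the robot is not near it.
Once in a run the grip may slacken for a moment while it holds something.
It also fails if it takes over 210 s, if anything falls off the work surface, if the arm or the gripper's body presses on something with over 40 N, if the wrist force passes 120 N, or if a joint passes its speed limit or range.

ROBOT

A 6-joint arm with a two-finger parallel gripper is mounted at the origin on the work surface. World frame = base frame: x ahead of the robot, y to its left, z up, the work surface at z = 0. Lengths are in mm, angles in rad, forces in N, time in s.
With the tool pointing down it reaches from about 400 to 925 mm from the base axis. Payload 12.5 kg.
Tool frame: the origin (TCP) lies between the finger pads; the fingertips stand 25 mm ahead of it and the grasp point (between the pads) lies 6 mm ahead of it; z points along the fingers, y is the line along which they close (so a half turn about z gives the same grasp; the last joint's range is limited). The gripper opens to 95 mm and grips with 3 to 60 N. Pads are 20 mm wide; open, the fingers measure 119 mm over their backs; the gripper's body (75 mm by 180 mm) begins 59 mm behind the grasp point.
Start: joints at [-1.441, 0.491, 1.559, -0, 1.092, -0.106], TCP at [146.035, -607.715, 239.661] pointing down, gripper open.
Joint ranges: [-3.1, 3.1], [-0.84, 2.19], [0.05, 2.79], [-1.13, 4.28], [0.06, 2.93], [-2.69, 2.69]. Speed limits (rad/s): [2.22, 2.22, 2.79, 3.14, 3.14, 3.14].

INTERFACE

Orientations are given as [roll, pitch, yaw] about the fixed x, y, z axes, in that order (R = Rz(yaw) Ry(pitch) Rx(roll)).
In Python, from cell import state, read_camera, job_done, cut_out gives the robot as it stands. The module is installed in compiled form; this text tells all that it offers.
- The arm moves only by the tool jog_arm, never from a script. Its argument "motion" is a list of rows, each a list of 2 entries, a list of its own where there are three numbers: the shift along the tool's x, y, z in mm, then the turn about the tool's z in rad. A call has 1 to 5 rows; each row is the pose to reach, as a shift and turn from the pose commanded when the call began, along the tool's axes at that moment; what a row does not reach only later rows make up. A row lasts 1/10 s, in which the tool goes at most 50 mm and 8.59 degrees, less where a joint would pass 70% of its speed; a pose out of reach is approached as far as the arm can. A call with a gripper value outside its range is refused whole. "grip" is the closure, from 0 (fully open) to 1 (shut), set as the call begins (left out, the last holds). The fingers move at their own pace and stop on an object; the grip force is fixed at half the most. Time passes only in rows, so rows that repeat a pose let the fingers close. It gives the time, the measured TCP pose, the force, the opening and the grip force at its end, in the units of the state.
- state(): the state, without advancing time (a new reading comes with each control period).
- read_camera(name): name is "scene" or "top"; returns a dict with "img" (480x640x3 uint8, blue, green, red), "vertical_fov" (degrees; the focal length in pixels is half the picture's height over the tangent of half this angle, whatever the lens; pixels are square), "cx", "cy" (the principal point, pixels), "extrinsics" (4x4, takes a point from camera to world coordinates). Camera axes: x right, y up, looking along -z (the intrinsics and any distortion apply to the point x, -y, -z); pixel columns grow to the right and rows downward; lengths in mm; the calibration is good to about 2 mm. A picture is of the moment at which its call begins. There is no depth.
- job_done(): hands the job in; it is judged then, once.
Trained networks look in a picture, given as the dict that the camera call returned (one of the last four; its "shot" number tells which), for a name from the list of things; names that differ only in an ending like _2 or _b are one class to them, and where a whole thing is asked for, a point or a joint stands for the part that bears it (a point fixed in the world has none). Each returns a list of dicts, best first, with "p" (0 to 1); they miss things now and then, are a little off and sometimes report something else, mostly with a low value. They report only what shows in the picture. A call takes as long as a camera call. They do not tell look-alikes from the thing itself.
- cut_out(name, picture): "region" (480x640 bool, what is visible of it) and "box" ([left, top, right, bottom] in pixels, round what is visible of it).
The state is a dict: "t": time; "joints": joint angles; "qvel": joint speeds; "tau": joint torques, N m; "eef_pos": TCP position; "tcp_rot": TCP orientation; "ft_force": force on the tool from outside, world axes, zero at the start; "moment": the same for the moment, N m; "opening": opening from 0.0 (shut) to 1.0 (fully open); "grip_force": force on a finger pad.
Only numpy, scipy, OpenCV 4.12 (cv2) and the standard library are available. Lean on these libraries where they do the work, as an engineer would, in place of code of your own. Each camera call takes 0.05 s, during which the arm holds its last target. There are 200 camera calls.

## Working session

There is one attempt and no reset: what is moved stays moved. The work goes in short steps, Python scripts to look and compute and a tool call to move; the robot and the scene stay as the last step left them, time stands still between calls to the robot, and variables do not carry over. Pictures are saved under pics/ and viewed, at most 14 in all, crops included, and the job is handed in when it is done.

Besides the shell and the picture viewer there is one more tool, called after "Request:" as name(argument=value, ...), one argument or row to a line, values as JSON. jog_arm: Moves the arm, as the interface text tells. Its arguments: {"type":"object","properties":{"motion":{"type":"array"},"grip":{"type":"number"}},"required":["motion"]}

```bash
mkdir -p pics
cat > h.py <<'E'
import numpy as np, cv2
from cell import *
def cam(n):
    d=read_camera(n); d['f']=240/np.tan(np.radians(d['vertical_fov'])/2); return d
def ray(d,u,v):
    E=np.array(d['extrinsics']); c=np.array([(u-d['cx'])/d['f'],-(v-d['cy'])/d['f'],-1.])
    return E[:3,3],E[:3,:3]@c
def at(d,u,v,z):
    o,r=ray(d,u,v); return o+r*(z-o[2])/r[2]
def proj(d,p):
    E=np.array(d['extrinsics']); q=E[:3,:3].T@(np.array(p,float)-E[:3,3])
    return np.array([d['cx']-d['f']*q[0]/q[2], d['cy']+d['f']*q[1]/q[2]])
E
python3 - <<'E'
from h import *
s=state();print({k:np.round(v,3) for k,v in s.items()})
for n in('top','scene'):
    d=cam(n);cv2.imwrite(f'pics/{n}0.png',d['img'])
    print(n,{k:d[k] for k in d if k!='img'})
    for t in('unit','panel_a_grip','offcut_a_mid','key','key_grip','driver','glue','sander'):
        for r in cut_out(t,d): 
            m=r['region'];c=np.argwhere(m).mean(0)[::-1] if m.any() else None
            print(t,round(r['p'],2),np.round(r['box']),c and 0 if c is None else np.round(c),m.sum())
E
```

```text
{'t': np.float64(0.0), 'joints': array([-1.441,  0.492,  1.559,  0.   ,  1.092, -0.106]), 'qvel': array([ 0.001, -0.   ,  0.   ,  0.   ,  0.001,  0.002]), 'tau': array([ 1.0000e-03, -6.1264e+01, -2.5817e+01,  6.9000e-02,  4.8000e-02,
       -0.0000e+00]), 'eef_pos': array([ 146.   , -607.473,  239.063]), 'tcp_rot': array([-3.14 , -0.   ,  0.236]), 'ft_force': array([ 0.098,  0.34 , -0.22 ]), 'moment': array([ 0.008, -0.016, -0.063]), 'grip_force': np.float64(0.0), 'opening': np.float64(1.003)}
top {'vertical_fov': 42.10140486866775, 'cx': 317.2379024306342, 'cy': 239.82891089486697, 'extrinsics': array([[-2.38084536e-02,  9.92572537e-01, -1.19301784e-01,
         3.07606730e+02],
       [-9.99650794e-01, -2.50053383e-02, -8.54532534e-03,
        -1.14375778e+02],
       [-1.14650367e-02,  1.19056672e-01,  9.92821264e-01,
         1.69613359e+03],
       [ 0.00000000e+00,  0.00000000e+00,  0.00000000e+00,
         1.00000000e+00]]), 'shot': 1, 'f': np.float64(623.5714696089434)}
unit 0.59 [219. 104. 326. 225.] [269. 163.] 11375
panel_a_grip 0.72 [313. 248. 346. 287.] [330. 268.] 960
o
[... 656 characters left out ...]
01,
        -5.26345038e+02],
       [ 4.19647410e-03,  7.04739219e-01,  7.09454032e-01,
         7.61717398e+02],
       [ 0.00000000e+00,  0.00000000e+00,  0.00000000e+00,
         1.00000000e+00]]), 'shot': 2, 'f': np.float64(441.5058873885845)}
unit 0.84 [342. 206. 550. 387.] [445. 294.] 17978
unit 0.51 [396. 174. 400. 192.] [396. 180.] 134
offcut_a_mid 0.84 [434. 225. 460. 253.] [446. 239.] 538
key 0.61 [395. 171. 403. 188.] [396. 181.] 114
key_grip 0.43 [395. 173. 401. 192.] [396. 181.] 118
driver 0.76 [224. 219. 237. 286.] [229. 260.] 526
glue 0.82 [127. 273. 166. 330.] [145. 303.] 1417
glue 0.63 [192. 278. 248. 324.] [218. 302.] 1400
sander 0.67 [163. 344. 231. 378.] [195. 360.] 2083
```

View pics/top0.png

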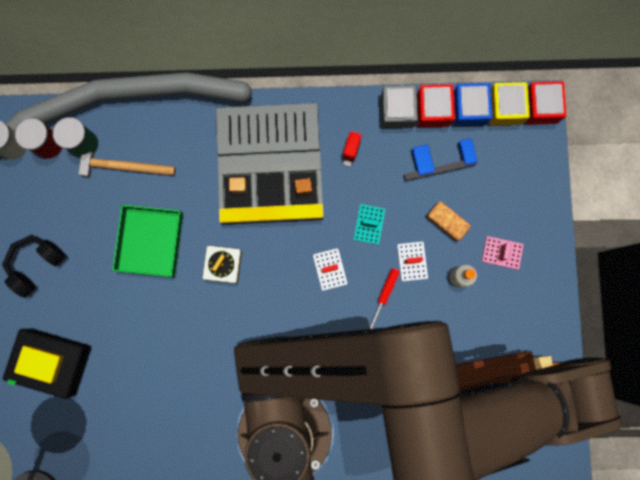

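View pics/scene0.png

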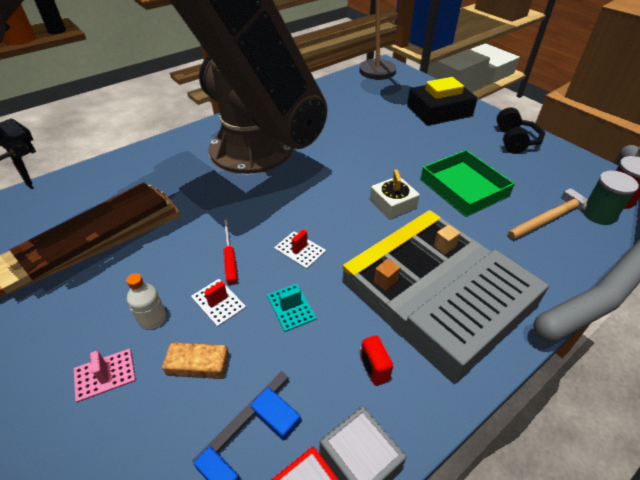

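```bash
cat >> h.py <<'E'
from scipy.optimize import minimize
K=4
def box(x0,x1,y0,y1,z0,z1): return np.array([[x,y,z] for x in(x0,x1) for y in(y0,y1) for z in(z0,z1)],float)
def hulls(d,parts,p):
    c,s=np.cos(p[2]),np.sin(p[2]); out=[]
    for P in parts:
        Q=P.copy(); Q[:,0]=p[0]+c*P[:,0]-s*P[:,1]; Q[:,1]=p[1]+s*P[:,0]+c*P[:,1]
        out.append(cv2.convexHull(np.array([proj(d,q) for q in Q],np.float32)))
    return out
def render(d,parts,p,roi):
    x0,y0,x1,y1=roi; m=np.zeros(((y1-y0)*K,(x1-x0)*K),np.uint8)
    for h in hulls(d,parts,p): cv2.fillConvexPoly(m,np.int32(((h+0.5-[x0,y0])*K-.5)*16),1,shift=4)
    return m>0
def tmask(d,roi,fn,close=0):
    x0,y0,x1,y1=roi; im=cv2.resize(d['img'][y0:y1,x0:x1],None,fx=K,fy=K,interpolation=cv2.INTER_CUBIC)
    m=fn(cv2.cvtColor(im,cv2.COLOR_BGR2HSV).astype(int)).astype(np.uint8)
    if close: m=cv2.morphologyEx(m,cv2.MORPH_CLOSE,np.ones((close*K,close*K),np.uint8))
    n,l,st,_=cv2.connectedComponentsWithStats(m)
    return l==1+np.argmax(st[1:,4]) if n>1 else m>0
def fit(views,parts,p0,yaws=(0,)):
    # views: (d,roi,mask)
    def cost(p): 
        t=0
        for d,r,m in views:
            a=render(d,parts,p,r); t+=1-(a&m).sum()/max(1,(a|m).sum())
        return t/len(views)
    best=None
    for y in yaws:
        q=np.array([p0[0],p0[1],y],float)
        r=minimize(cost,q,method='Nelder-Mead',options=dict(initial_simplex=q+np.array([[0,0,0],[12,0,0],[0,12,0],[0,0,.15]]),xatol=.05,fatol=1e-5,maxiter=200))
        if best is None or r.fun<best.fun: best=r
    return best.x,best.fun
red=lambda h:((h[...,0]<8)|(h[...,0]>172))&(h[...,1]>130)&(h[...,2]>90)
white=lambda h:(h[...,1]<70)&(h[...,2]>120)
green=lambda h:(h[...,0]>45)&(h[...,0]<75)&(h[...,1]>130)&(h[...,2]>40)
yellow=lambda h:(h[...,0]>22)&(h[...,0]<35)&(h[...,1]>150)&(h[...,2]>110)
wood=lambda h:(h[...,0]>6)&(h[...,0]<24)&(h[...,1]>70)&(h[...,2]>95)
PANEL=[box(-50,50,-35,35,0,5),box(-7,7,-22,22,5,52)]
OFF=[box(-17,17,-20,20,59,90)]
TRAY=[box(-90,90,-80,80,0,45)]
KEYP=[box(-23,23,-5,5,66,98)]
TIMER=[box(-45,45,-45,45,0,50)]
UNIT=[np.vstack([box(-75,75,-137.5,137.5,0,59),box(105,235,-137.5,137.5,0,75)])]
E
python3 - <<'E'
from h import *
T=cam('top');S=cam('scene')
anyp=lambda h:red(h)|white(h)
jobs=[('pA',PANEL,[(T,(305,240,355,298),anyp,3),(S,(268,222,332,272),anyp,5)],330,270,0,np.arange(0,3.1,.4)),
('pB',PANEL,[(T,(390,233,436,290),anyp,3),(S,(185,275,250,328),anyp,5)],412,262,0,np.arange(0,3.1,.4)),
('o1',OFF,[(T,(224,172,252,200),wood,0),(S,(428,220,468,260),wood,0)],238,185,75,np.arange(-.7,.8,.35)),
('o2',OFF,[(T,(289,172,319,200),wood,0),(S,(368,255,408,297),wood,0)],303,186,75,np.arange(-.7,.8,.35)),
('tray',TRAY,[(T,(105,195,192,288),green,9),(S,(412,145,522,222),green,15)],148,241,20,(-.1,.1)),
('timer',TIMER,[(T,(195,237,250,292),white,11),(S,(362,165,425,220),white,15)],221,264,25,(-.1,.1)),
('key',KEYP,[(T,(205,250,238,278),yellow,0),(S,(385,165,408,200),yellow,0)],219,262,80,np.arange(0,3.1,.4)),
]
out={}
for n,parts,vs,u,v,z,yw in jobs:
    views=[(d,r,tmask(d,r,f,c)) for d,r,f,c in vs]
    p0=at(T,u,v,z)
    for nm,w in(('both',views),('T',views[:1]),('S',views[1:])):
        p,c=fit(w,parts,p0,yw); print(n,nm,np.round(p,2),round(c,3),[int(m.sum()/K/K) for _,_,m in w])
        if nm=='both': out[n]=(parts,p)
uv=[]
for d,roi in((T,(205,90,340,235)),(S,(330,195,565,400))):
    m=cut_out('unit',d)[0]['region'][roi[1]:roi[3],roi[0]:roi[2]].astype(np.uint8)
    m=cv2.morphologyEx(m,cv2.MORPH_CLOSE,np.ones((15,15),np.uint8))
    uv.append((d,roi,cv2.resize(m,None,fx=K,fy=K)>0))
p0=at(T,271,190,59)
for w in(uv,uv[:1],uv[1:]):
    p,c=fit(w,UNIT,p0,(0.,)); print('unit',np.round(p,3),round(c,3))
    if w is uv: out['unit']=([*UNIT]+[box(-54,54,y-38.5,y+38.5,59,59) for y in(-88,0,88)]+[box(-75,-40,-137,137,59,59)],p)
ims=[]
for d in(T,S):
    im=cv2.resize(d['img'],None,fx=3,fy=3,interpolation=cv2.INTER_CUBIC)
    for parts,p in out.values():
        for h in hulls(d,parts,p): cv2.polylines(im,[np.int32((h+.5)*3)],True,(255,0,255),1)
    ims.append(im)
cv2.imwrite('pics/ovT.png',ims[0][90*3:295*3,105*3:440*3][:600,:][:, :][:615, :1005][:, :])
a=ims[0][300:900,315:1315]; cv2.imwrite('pics/ovT.png',cv2.resize(a,(800,480)))
b=ims[1][435:1170,540:1650]; cv2.imwrite('pics/ovS.png',cv2.resize(b,(800,530)))
E
```

```text
pA both [ 4.3125e+02 -1.2932e+02  2.3000e-01] 0.12 [1096, 1015]
pA T [ 4.2858e+02 -1.3287e+02  2.2000e-01] 0.115 [1096]
pA S [ 4.3143e+02 -1.2927e+02  2.3000e-01] 0.119 [1015]
pB both [ 4.4736e+02 -3.5431e+02  8.0000e-02] 0.235 [1288, 1342]
pB T [ 4.4564e+02 -3.5847e+02  8.0000e-02] 0.243 [1288]
pB S [ 447.29 -353.75    3.23] 0.22 [1342]
o1 both [6.5637e+02 1.0917e+02 1.0000e-02] 0.283 [245, 234]
o1 T [ 6.5714e+02  1.0919e+02 -3.0000e-02] 0.06 [245]
o1 S [6.4184e+02 1.3370e+02 1.1000e-01] 0.426 [234]
o2 both [ 6.4753e+02 -6.5130e+01  1.4000e-01] 0.301 [225, 275]
o2 T [ 6.4907e+02 -6.6210e+01  1.9000e-01] 0.123 [225]
o2 S [ 6.321e+02 -4.551e+01  1.800e-01] 0.39 [275]
tray both [ 5.1690e+02  3.6018e+02 -1.2000e-01] 0.055 [4133, 3707]
tray T [ 5.1674e+02  3.5839e+02 -1.4000e-01] 0.042 [4133]
tray S [ 5.1714e+02  3.6251e+02 -1.2000e-01] 0.066 [3707]
timer both [ 4.4904e+02  1.6074e+02 -1.2000e-01] 0.434 [792, 1124]
timer T [ 4.4879e+02  1.5923e+02 -1.1000e-01] 0.414 [792]
timer S [ 4.2359e+02  1.9152e+02 -3.2000e-01] 0.398 [1124]
key both [451.07 156.63  -0.8 ] 0.82 [32, 7]
key T [448.53 155.96  -0.51] 0.711 [32]
key S [418.77 195.09   2.27] 0.892 [7]
unit [6.37668e+02 2.27650e+01 2.40000e-02] 0.049
unit [6.38152e+02 2.17790e+01 2.30000e-02] 0.018
unit [6.36807e+02 2.60080e+01 2.80000e-02] 0.075
```

View pics/ovT.png

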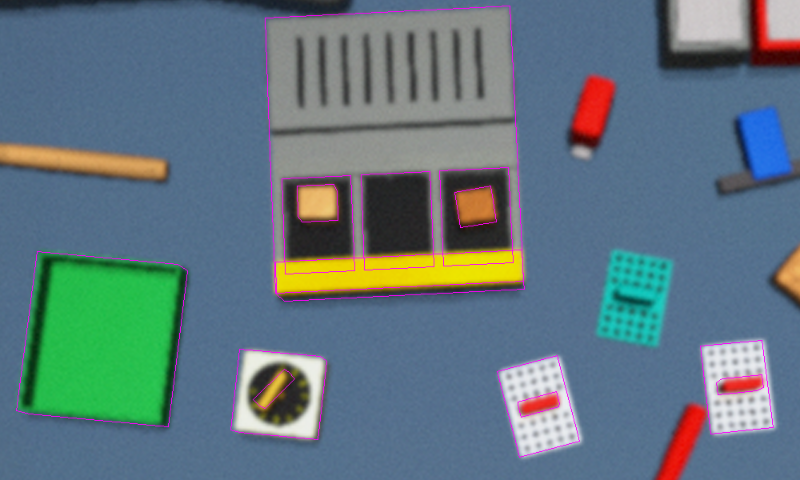

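View pics/ovS.png

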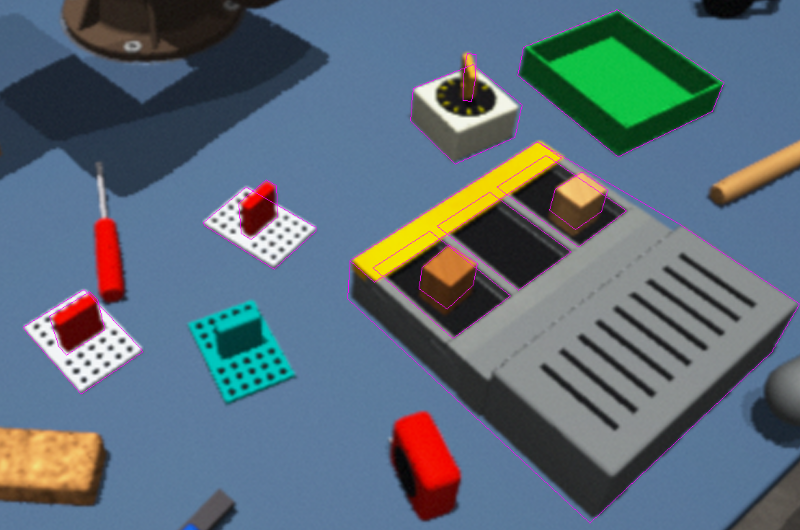

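Two offcuts, top-view pixels (237,184) and (303,186), stand in the left and right bays. Candidates for the panels: white plate with red rib at (330,270) and (412,262), turquoise (370,223), pink (503,252). The two white/red ones fit the description (confirmed in the enlarged crop). I start with the right-bay offcut.

```bash
cat >> h.py <<'E'
def go(*ts,start=None):
    s=state(); p=np.array(s['eef_pos']); y=s['tcp_rot'][2]
    if start: p=np.array(start[:3],float); y=start[3]
    else: print('t',round(s['t'],2),np.round(p,1),round(y,3),'open',round(s['opening'],3))
    for t in ts:
        c,n=np.cos(y),np.sin(y); D=np.array(t[:3])-p
        v=np.array([D[0]*c+D[1]*n,D[0]*n-D[1]*c,-D[2]]); k=int(np.ceil(max(np.linalg.norm(v)/245,abs(t[3]-y)/.74,1e-3)))
        print(f'to {t}: {k} calls, each',np.round(v/k,1),'turn total',round(-(t[3]-y),3))
        p=np.array(t[:3],float); y=t[3]
E
python3 -c "
from h import *
go((648,-65,180,.236),(648,-65,88,.16),(648,-65,180,.16),(561,355,180,.16),(561,355,60,-.12),(561,355,180,-.12),(656.5,110.5,180,-.12),(656.5,110.5,88,0),(656.5,110.5,180,0),(472,365,180,0),(472,365,54,-.12),start=(146,-607.7,239.7,.236))"
```

```text
to (648, -65, 180, 0.236): 4 calls, each [ 153.7 -102.6   14.9] turn total -0.0
to (648, -65, 88, 0.16): 1 calls, each [ 0.  0. 92.] turn total 0.076
to (648, -65, 180, 0.16): 1 calls, each [  0.   0. -92.] turn total -0.0
to (561, 355, 180, 0.16): 2 calls, each [  -9.5 -214.2   -0. ] turn total -0.0
to (561, 355, 60, -0.12): 1 calls, each [  0.   0. 120.] turn total 0.28
to (561, 355, 180, -0.12): 1 calls, each [   0.   -0. -120.] turn total -0.0
to (656.5, 110.5, 180, -0.12): 2 calls, each [ 62.  115.7  -0. ] turn total -0.0
to (656.5, 110.5, 88, 0): 1 calls, each [ 0. -0. 92.] turn total -0.12
to (656.5, 110.5, 180, 0): 1 calls, each [  0.   0. -92.] turn total 0
to (472, 365, 180, 0): 2 calls, each [ -92.2 -127.2   -0. ] turn total 0
to (472, 365, 54, -0.12): 1 calls, each [  0.   0. 126.] turn total 0.12
```

Request:
jog_arm(
  motion=[
    [[154,-103,15],0],
    [[154,-103,15],0],
    [[154,-103,15],0],
    [[154,-103,15],0],
  ],
  grip=0,
)

```text
t: 1.5
eef_pos: [273.1, -469.4, 224.6]
tcp_rot: [-3.141, -0.0, 0.236]
ft_force: [0.7, 0.4, -0.6]
opening: 1.001
grip_force: 0.0
```

Request:
jog_arm(
  motion=[
    [[154,-103,15],0],
    [[154,-103,15],0],
    [[154,-103,15],0],
    [[154,-103,15],0],
  ],
)

```text
t: 1.9
eef_pos: [398.8, -333.2, 209.6]
tcp_rot: [3.142, -0.0, 0.237]
ft_force: [-0.3, -1.0, -0.3]
opening: 0.996
grip_force: 0.0
```

Request:
jog_arm(
  motion=[
    [[154,-103,15],0],
    [[154,-103,15],0],
    [[154,-103,15],0],
    [[154,-103,15],0],
  ],
)

```text
t: 2.3
eef_pos: [524.7, -197.0, 194.5]
tcp_rot: [3.141, -0.0, 0.237]
ft_force: [-0.0, -0.5, -0.1]
opening: 1.001
grip_force: 0.0
```

Request:
jog_arm(
  motion=[
    [[154,-103,15],0],
    [[154,-103,15],0],
    [[154,-103,15],0],
    [[154,-103,15],0.08],
    [[154,-103,15],0.08],
  ],
)

```text
t: 2.8
eef_pos: [650.7, -59.8, 178.7]
tcp_rot: [-3.141, -0.0, 0.157]
ft_force: [0.1, 0.3, -0.4]
opening: 1.001
grip_force: 0.0
```

Request:
jog_arm(
  motion=[
    [[0,0,40],0],
    [[0,0,40],0],
    [[0,0,40],0],
  ],
)

```text
t: 3.1
eef_pos: [648.4, -63.7, 139.8]
tcp_rot: [-3.141, 0.001, 0.155]
ft_force: [-0.4, -0.5, 0.4]
opening: 1.002
grip_force: 0.0
```

Request:
jog_arm(
  motion=[
    [[0,1,52],0],
    [[0,1,52],0],
    [[0,1,52],0],
  ],
)

```text
t: 3.4
eef_pos: [649.0, -64.7, 88.7]
tcp_rot: [-3.141, 0.001, 0.155]
ft_force: [0.0, -0.5, 0.7]
opening: 1.0
grip_force: 0.0
```

Request:
jog_arm(
  motion=[
    [[0,0,0],0],
    [[0,0,0],0],
    [[0,0,0],0],
    [[0,0,0],0],
    [[0,0,0],0],
  ],
  grip=1,
)

```text
t: 3.9
eef_pos: [649.0, -64.2, 88.0]
tcp_rot: [3.141, -0.0, 0.156]
ft_force: [-0.6, 0.2, -1.1]
opening: 0.636
grip_force: 0.0
```

Request:
jog_arm(
  motion=[
    [[0,0,0],0],
    [[0,0,0],0],
    [[0,0,-46],0],
    [[0,0,-92],0],
    [[0,0,-92],0],
  ],
)

```text
t: 4.4
eef_pos: [651.1, -64.6, 185.6]
tcp_rot: [3.138, -0.009, 0.156]
ft_force: [-0.0, 0.1, -0.2]
opening: 0.417
grip_force: 30.0
```

Request:
jog_arm(
  motion=[
    [[-10,-214,0],0],
    [[-10,-214,0],0],
    [[-10,-214,0],0],
    [[-10,-214,0],0],
    [[-10,-214,0],0],
  ],
)

```text
t: 4.9
eef_pos: [604.3, 149.6, 179.1]
tcp_rot: [-3.141, 0.001, 0.159]
ft_force: [-0.1, 0.0, -0.2]
opening: 0.418
grip_force: 30.0
```

Request:
jog_arm(
  motion=[
    [[-10,-214,0],0],
    [[-10,-214,0],0],
    [[-10,-214,0],0],
    [[-10,-214,0],0.1],
    [[-10,-214,0],0.28],
  ],
)

```text
t: 5.4
eef_pos: [561.4, 359.2, 178.9]
tcp_rot: [-3.141, 0.0, -0.095]
ft_force: [-0.6, -0.6, -0.7]
opening: 0.419
grip_force: 30.0
```

Request:
jog_arm(
  motion=[
    [[0,0,40],0],
    [[0,0,80],0],
    [[0,0,108],0],
    [[0,0,108],0],
    [[0,0,108],0],
  ],
)

```text
t: 5.9
eef_pos: [563.1, 355.2, 71.7]
tcp_rot: [3.141, 0.0, -0.095]
ft_force: [-0.1, -0.4, -0.4]
opening: 0.418
grip_force: 30.0
```

Request:
jog_arm(
  motion=[
    [[0,0,6],0],
    [[0,0,12],0],
    [[0,0,12],0],
  ],
)

```text
t: 6.2
eef_pos: [564.3, 355.8, 62.7]
tcp_rot: [-3.139, -0.005, -0.094]
ft_force: [-0.5, -2.4, 14.1]
opening: 0.42
grip_force: 30.0
```

Request:
jog_arm(
  motion=[
    [[0,0,0],0],
    [[0,0,0],0],
    [[0,0,0],0],
    [[0,0,0],0],
    [[0,0,0],0],
  ],
  grip=0,
)

```text
t: 6.7
eef_pos: [562.7, 355.5, 59.5]
tcp_rot: [3.141, 0.0, -0.094]
ft_force: [-0.3, 0.3, 0.8]
opening: 0.784
grip_force: 0.0
```

Request:
jog_arm(
  motion=[
    [[0,0,-20],0],
    [[0,0,-60],0],
    [[0,0,-100],0],
    [[0,0,-120],0],
    [[0,0,-120],0],
  ],
)

```text
t: 7.2
eef_pos: [563.7, 356.1, 182.9]
tcp_rot: [-3.139, -0.005, -0.094]
ft_force: [-0.1, 0.1, -1.1]
opening: 0.996
grip_force: 0.0
```

```bash
python3 -c "
from h import *
T=cam('top')
for r in cut_out('offcut_a_mid',T): print(r['p'],r['box'])
go((656.5,110.5,180,-.095),(656.5,110.5,88,0))"
```

```text
0.73 [233.5, 177.4, 247.6, 192.3]
t 7.3 [562.5 355.4 179.2] -0.094 open 1.001
to (656.5, 110.5, 180, -0.095): 2 calls, each [ 58.3 117.5  -0.4] turn total 0.001
to (656.5, 110.5, 88, 0): 1 calls, each [ 0. -0. 92.] turn total -0.095
```

Request:
jog_arm(
  motion=[
    [[58,118,0],0],
    [[58,118,0],0],
    [[58,118,0],0],
    [[58,118,0],0],
  ],
)

```text
t: 7.7
eef_pos: [610.2, 228.9, 177.6]
tcp_rot: [3.14, 0.002, -0.098]
ft_force: [0.0, -0.1, -0.1]
opening: 1.004
grip_force: 0.0
```

Request:
jog_arm(
  motion=[
    [[58,118,0],0],
    [[58,118,0],0],
    [[58,118,0],0],
    [[58,118,0],-0.1],
    [[58,118,0],-0.1],
  ],
)

```text
t: 8.2
eef_pos: [655.7, 109.3, 177.9]
tcp_rot: [3.142, 0.002, 0.006]
ft_force: [-0.5, 1.0, 0.1]
opening: 1.0
grip_force: 0.0
```

Request:
jog_arm(
  motion=[
    [[0,0,40],0],
    [[0,0,80],0],
    [[0,0,92],0],
    [[0,0,92],0],
  ],
)

```text
t: 8.6
eef_pos: [655.0, 110.7, 86.1]
tcp_rot: [3.141, 0.003, 0.005]
ft_force: [0.6, -0.4, 0.0]
opening: 1.001
grip_force: 0.0
```

Request:
jog_arm(
  motion=[
    [[0,0,0],0],
    [[0,0,0],0],
    [[0,0,0],0],
    [[0,0,0],0],
    [[0,0,0],0],
  ],
  grip=1,
)

```text
t: 9.1
eef_pos: [656.1, 109.6, 87.9]
tcp_rot: [3.142, -0.0, 0.006]
ft_force: [-0.4, -0.7, 0.1]
opening: 0.635
grip_force: 0.0
```

Request:
jog_arm(
  motion=[
    [[0,0,0],0],
    [[0,0,0],0],
    [[0,0,0],0],
    [[0,0,0],0],
    [[0,0,0],0],
  ],
)

```text
t: 9.6
eef_pos: [656.0, 109.6, 87.6]
tcp_rot: [3.141, -0.0, 0.006]
ft_force: [-0.7, -0.1, 1.3]
opening: 0.415
grip_force: 30.0
```

Request:
jog_arm(
  motion=[
    [[0,0,-30],0],
    [[0,0,-70],0],
    [[0,0,-92],0],
    [[0,0,-92],0],
  ],
)

```text
t: 10.0
eef_pos: [657.2, 109.8, 183.0]
tcp_rot: [-3.141, -0.006, 0.006]
ft_force: [-0.2, -1.1, -0.4]
opening: 0.42
grip_force: 30.0
```

Request:
jog_arm(
  motion=[
    [[-92,-128,0],0],
    [[-92,-128,0],0],
    [[-92,-128,0],0],
    [[-92,-128,0],0],
  ],
)

```text
t: 10.4
eef_pos: [559.9, 240.4, 178.5]
tcp_rot: [3.141, 0.003, 0.009]
ft_force: [0.3, -1.4, 0.4]
opening: 0.421
grip_force: 30.0
```

Request:
jog_arm(
  motion=[
    [[-92,-128,0],0],
    [[-92,-128,0],0],
    [[-92,-128,0],0.1],
    [[-92,-128,0],0.12],
    [[-92,-128,0],0.12],
  ],
)

```text
t: 10.9
eef_pos: [469.4, 365.6, 178.6]
tcp_rot: [3.141, 0.001, -0.112]
ft_force: [-0.4, -0.2, -0.7]
opening: 0.42
grip_force: 30.0
```

Request:
jog_arm(
  motion=[
    [[0,0,40],0],
    [[0,0,80],0],
    [[0,0,110],0],
    [[0,0,126],0],
    [[0,0,126],0],
  ],
)

```text
t: 11.4
eef_pos: [470.4, 362.7, 50.8]
tcp_rot: [3.138, 0.004, -0.115]
ft_force: [-0.5, 0.1, 0.5]
opening: 0.418
grip_force: 30.0
```

Request:
jog_arm(
  motion=[
    [[0,0,0],0],
    [[0,0,0],0],
    [[0,0,0],0],
    [[0,0,0],0],
    [[0,0,0],0],
  ],
  grip=0,
)

```text
t: 11.9
eef_pos: [470.7, 364.7, 54.1]
tcp_rot: [-3.141, -0.001, -0.114]
ft_force: [-0.7, 0.4, -1.0]
opening: 0.779
grip_force: 0.0
```

Request:
jog_arm(
  motion=[
    [[0,0,-20],0],
    [[0,0,-60],0],
    [[0,0,-100],0],
    [[0,0,-126],0],
    [[0,0,-126],0],
  ],
)

```text
t: 12.4
eef_pos: [471.6, 365.4, 183.5]
tcp_rot: [-3.138, -0.005, -0.114]
ft_force: [0.5, -0.7, 0.0]
opening: 0.998
grip_force: 0.0
```

```bash
python3 -c "
from h import *
go((430,-131,200,.12),(430,-131,160,.23))"
```

```text
t 12.4 [471.6 365.4 183.5] -0.114 open 0.998
to (430, -131, 200, 0.12): 3 calls, each [  5.  166.   -5.5] turn total -0.234
to (430, -131, 160, 0.23): 1 calls, each [ 0.  0. 40.] turn total -0.11
```

Request:
jog_arm(
  motion=[
    [[5,166,-5],0],
    [[5,166,-5],0],
    [[5,166,-5],0],
    [[5,166,-5],0],
  ],
)

```text
t: 12.8
eef_pos: [455.4, 195.9, 184.1]
tcp_rot: [3.141, 0.001, -0.116]
ft_force: [-0.8, 0.4, -0.2]
opening: 1.002
grip_force: 0.0
```

Request:
jog_arm(
  motion=[
    [[5,166,-5],0],
    [[5,166,-5],0],
    [[5,166,-5],0],
    [[5,166,-5],0],
    [[5,166,-5],0],
  ],
)

```text
t: 13.3
eef_pos: [442.3, 31.7, 189.2]
tcp_rot: [3.141, 0.001, -0.118]
ft_force: [0.3, 0.1, 0.3]
opening: 1.0
grip_force: 0.0
```

```bash
cat >> h.py <<'E'
anyp=lambda h:red(h)|white(h)
def look(T,S,rT,rS,p0):
    vs=[(T,rT,tmask(T,rT,anyp,3)),(S,rS,tmask(S,rS,anyp,5))]
    for w in (vs[:1],vs[1:]):
        print(np.round(fit(w,PANEL,p0,(-.2,.1,.4))[0],2))
E
python3 - <<'E'
from h import *
T=cam('top');S=cam('scene')
for d in(T,S):
    for r in cut_out('panel_a_grip',d)+cut_out('offcut_a_mid',d): print(round(r['p'],2),np.round(r['box']))
look(T,S,(305,240,355,298),(268,222,332,272),(430,-131))
look(T,S,(390,233,436,290),(185,275,250,328),(447,-355))
cv2.imwrite('pics/t1.png',T['img']);cv2.imwrite('pics/s1.png',S['img'])
go((430,-131,200,-.114),(430,-131,160,.23))
E
```

```text
0.32 [218. 106. 324. 226.]
0.82 [140. 251. 158. 264.]
0.82 [443. 160. 462. 181.]
[ 4.2974e+02 -1.3313e+02  2.3000e-01]
[ 4.3110e+02 -1.2922e+02  2.4000e-01]
[ 4.463e+02 -3.573e+02  6.000e-02]
[ 4.4755e+02 -3.5367e+02  1.0000e-01]
t 13.6 [442.6  34.6 189.4] -0.113 open 1.002
to (430, -131, 200, -0.114): 1 calls, each [  6.1 165.9 -10.6] turn total 0.001
to (430, -131, 160, 0.23): 1 calls, each [ 0. -0. 40.] turn total -0.344
```

View pics/s1.png

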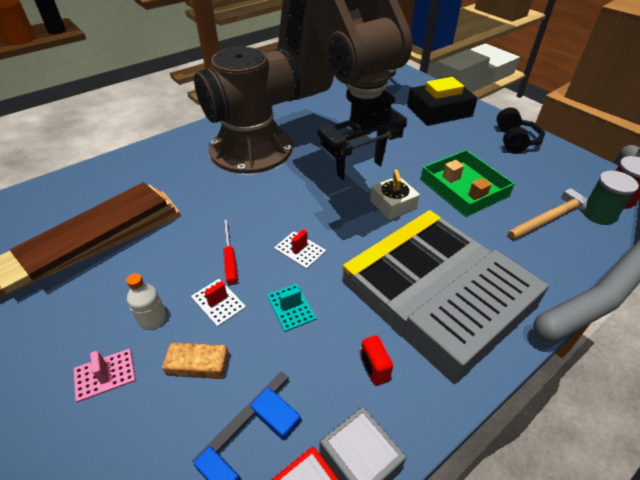

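Request:
jog_arm(
  motion=[
    [[6,166,0],0],
    [[6,166,0],0],
    [[6,166,0],0],
    [[6,166,0],-0.1],
    [[6,166,20],-0.2],
  ],
)

```text
t: 14.1
eef_pos: [430.8, -134.0, 170.7]
tcp_rot: [3.139, -0.004, 0.088]
ft_force: [0.5, 0.8, -0.5]
opening: 1.0
grip_force: 0.0
```

Request:
jog_arm(
  motion=[
    [[0,0,0],-0.14],
    [[0,0,30],-0.15],
    [[0,0,50],-0.15],
    [[0,0,50],-0.15],
    [[0,0,50],-0.15],
  ],
)

```text
t: 14.6
eef_pos: [429.9, -131.6, 119.8]
tcp_rot: [-3.141, 0.001, 0.237]
ft_force: [-0.0, 0.5, -0.4]
opening: 0.999
grip_force: 0.0
```

```bash
python3 -c "
from h import *
go((430.5,-131.2,43,.235))"
```

```text
t 14.6 [ 429.9 -131.6  119.8] 0.237 open 0.999
to (430.5, -131.2, 43, 0.235): 1 calls, each [ 0.6 -0.2 76.8] turn total 0.002
```

Request:
jog_arm(
  motion=[
    [[0,0,40],0],
    [[0,0,66],0],
    [[0,0,77],0],
    [[0,0,77],0],
  ],
)

```text
t: 15.0
eef_pos: [429.8, -131.9, 42.4]
tcp_rot: [-3.141, 0.001, 0.236]
ft_force: [-0.5, -1.0, 0.7]
opening: 1.003
grip_force: 0.0
```

Request:
jog_arm(
  motion=[
    [[0,0,0],0],
    [[0,0,0],0],
    [[0,0,0],0],
    [[0,0,0],0],
    [[0,0,0],0],
  ],
  grip=1,
)

```text
t: 15.5
eef_pos: [429.8, -132.1, 43.0]
tcp_rot: [3.141, -0.0, 0.236]
ft_force: [-0.3, 0.2, -1.3]
opening: 0.635
grip_force: 0.0
```

Request:
jog_arm(
  motion=[
    [[0,0,0],0],
    [[0,0,0],0],
    [[0,0,0],0],
    [[0,0,0],0],
    [[0,0,0],0],
  ],
)

```text
t: 16.0
eef_pos: [429.6, -131.9, 42.6]
tcp_rot: [-3.141, 0.0, 0.236]
ft_force: [-0.6, 1.8, 3.6]
opening: 0.458
grip_force: 30.0
```

Request:
jog_arm(
  motion=[
    [[0,0,0],0],
    [[0,0,-20],0],
    [[0,0,-60],0],
    [[0,0,-100],0],
    [[0,0,-100],0],
  ],
)

```text
t: 16.5
eef_pos: [431.2, -132.7, 146.3]
tcp_rot: [3.137, -0.006, 0.236]
ft_force: [0.2, 0.1, -2.3]
opening: 0.457
grip_force: 30.0
```

Run:
```python
from h import *
T=cam('top');S=cam('scene')
for d in(T,S):
    for r in cut_out('panel_a_grip',d): print(round(r['p'],2),np.round(r['box']))
cv2.imwrite('pics/t2.png',T['img']);cv2.imwrite('pics/s2.png',cv2.resize(S['img'][150:330,200:420],None,fx=3,fy=3))
go((637.7,23.5,160,.024))
```

```text
0.24 [380. 269. 401. 311.]
t 16.7 [ 429.2 -131.8  141.6] 0.236 open 0.459
to (637.7, 23.5, 160, 0.024): 2 calls, each [119.5 -51.1  -9.2] turn total 0.212
```

View pics/s2.png

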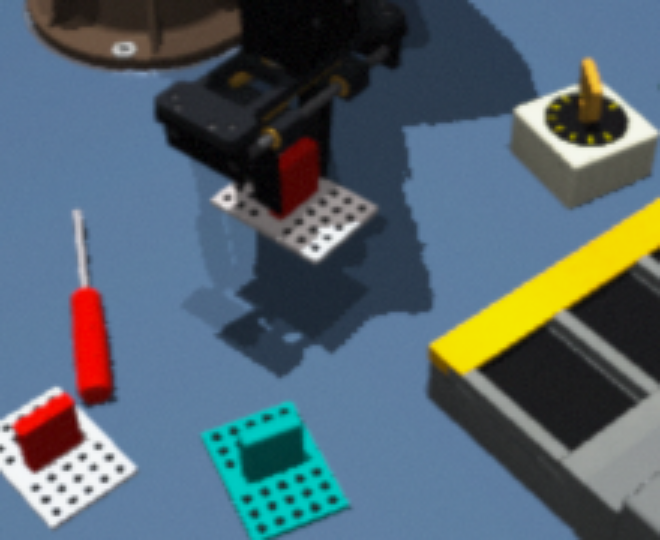

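```bash
cat >> h.py <<'E'
blue=lambda h:(h[...,0]>95)&(h[...,0]<120)&(h[...,1]>70)
def hsvroi(d,roi):
    x0,y0,x1,y1=roi; im=cv2.resize(d['img'][y0:y1,x0:x1],None,fx=K,fy=K,interpolation=cv2.INTER_CUBIC)
    return cv2.cvtColor(im,cv2.COLOR_BGR2HSV).astype(int)
def heldfit(d,roi,z,p0):
    h=hsvroi(d,roi); w=((h[...,1]<75)&(h[...,2]>110)).astype(np.uint8)
    w=cv2.morphologyEx(w,cv2.MORPH_CLOSE,np.ones((5*K,5*K),np.uint8)); w=cv2.morphologyEx(w,cv2.MORPH_OPEN,np.ones((2*K,2*K),np.uint8))
    n,l,st,_=cv2.connectedComponentsWithStats(w); 
    b=blue(h)&(w==0); P=[box(-50,50,-35,35,z,z+5)]
    a=render(d,P,p0,roi); k=1+np.argmax([(a&(l==i)).sum() for i in range(1,n)]); w=l==k
    def cost(p): a=render(d,P,p,roi); return ((w&~a).sum()+(b&a).sum())/K/K
    q=np.array(p0,float)
    r=minimize(cost,q,method='Nelder-Mead',options=dict(initial_simplex=q+np.array([[0,0,0],[8,0,0],[0,8,0],[0,0,.08]]),xatol=.05,fatol=.05))
    return r.x,r.fun,w.sum()/K/K
E
python3 - <<'E'
from h import *
T=cam('top');S=cam('scene');s=state();p=s['eef_pos'];y=s['tcp_rot'][2]
P=[box(-50,50,-35,35,p[2]-42.6,p[2]-37.6)]
for d,n in((T,'T'),(S,'S')):
    h=hulls(d,P,(p[0],p[1],y))[0][:,0]; r=tuple(int(v) for v in (*(h.min(0)-12),*(h.max(0)+12)))
    q,c,a=heldfit(d,r,p[2]-42.6,(p[0],p[1],y)); print(n,r,'true',np.round(p[:2],1),round(y,3),'fit',np.round(q,2),round(c,1),a)
LIP=[box(-75,-40,-137.5,137.5,56,59)]
p0=(637.7,23)
for d,n,r in((T,'T',(210,195,335,232)),(S,'S',(335,203,445,290))):
    m=tmask(d,r,yellow); print(n,'lip',np.round(fit([(d,r,m)],LIP,p0,(.02,))[0],2),fit([(d,r,m)],LIP,p0,(.02,))[1],m.sum()/K/K)
E
```

```text
T (299, 232, 360, 301) true [ 429.2 -131.8] 0.236 fit [ 4.2920e+02 -1.3181e+02  2.4000e-01] 4.0 4.0
S (256, 188, 336, 250) true [ 429.2 -131.8] 0.236 fit [ 4.3172e+02 -1.3023e+02  2.4000e-01] 16.9 477.375
T lip [6.3646e+02 2.3670e+01 2.0000e-02] 0.0921404751121907 1505.6875
S lip [6.3812e+02 2.5090e+01 3.0000e-02] 0.028436215700112122 1467.3125
```

```bash
python3 -c "
from h import *
go((648.5,112.7,142,.236),(648.5,112.7,112,.025))"
```

```text
t 16.8 [ 429.2 -131.8  141.4] 0.236 open 0.455
to (648.5, 112.7, 142, 0.236): 2 calls, each [135.2 -93.3  -0.3] turn total -0.0
to (648.5, 112.7, 112, 0.025): 1 calls, each [ 0.  0. 30.] turn total 0.211
```

Request:
jog_arm(
  motion=[
    [[135,-93,0],0],
    [[135,-93,0],0],
    [[135,-93,0],0],
    [[135,-93,0],0],
    [[135,-93,0],0],
  ],
)

```text
t: 17.3
eef_pos: [539.6, -8.6, 141.2]
tcp_rot: [-3.141, 0.002, 0.239]
ft_force: [0.0, -1.4, -2.4]
opening: 0.461
grip_force: 30.0
```

Request:
jog_arm(
  motion=[
    [[135,-93,0],0],
    [[135,-93,0],0],
    [[135,-93,0],0],
    [[135,-93,0],0.1],
    [[135,-93,0],0.21],
  ],
)

```text
t: 17.8
eef_pos: [648.9, 112.3, 141.0]
tcp_rot: [3.141, 0.002, 0.023]
ft_force: [-1.0, -0.2, -1.8]
opening: 0.456
grip_force: 30.0
```

Request:
jog_arm(
  motion=[
    [[0,0,15],0],
    [[0,0,30],0],
    [[0,0,30],0],
    [[0,0,30],0],
    [[0,0,30],0],
  ],
)

```text
t: 18.3
eef_pos: [648.9, 111.6, 112.8]
tcp_rot: [3.141, -0.0, 0.026]
ft_force: [-0.3, -0.3, -1.7]
opening: 0.459
grip_force: 30.0
```

```bash
python3 -c "
from h import *
S=cam('scene');T=cam('top');p=state()['eef_pos'];y=state()['tcp_rot'][2]
im=[]
for d,c in((S,(370,180,530,330)),(T,(200,110,340,240))):
    a=cv2.resize(d['img'],None,fx=4,fy=4,interpolation=cv2.INTER_CUBIC)
    for h in hulls(d,[box(-54,54,y-38.5,y+38.5,59,59) for y in (-88,0,88)]+[box(-75,-40,-137.5,137.5,59,59)],(637.9,24.3+(1 if d is S else -2.5),.025)): cv2.polylines(a,[np.int32((h+.5)*4)],True,(255,0,255),1)
    im.append(a[c[1]*4:c[3]*4,c[0]*4:c[2]*4])
cv2.imwrite('pics/s3.png',im[0])
go((648.5,112.7,104,.025))"
```

```text
t 18.4 [648.9 111.8 113.1] 0.026 open 0.459
to (648.5, 112.7, 104, 0.025): 1 calls, each [-0.4 -0.9  9.1] turn total 0.001
```

View pics/s3.png

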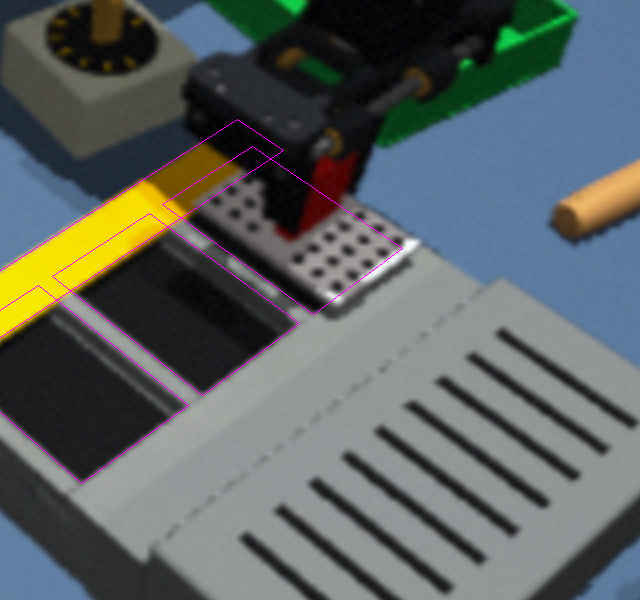

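Request:
jog_arm(
  motion=[
    [[0,-0.7,5],0],
    [[0,-0.7,9],0],
    [[0,-0.7,9],0],
  ],
)

```text
t: 18.7
eef_pos: [648.4, 112.7, 102.9]
tcp_rot: [3.141, 0.001, 0.026]
ft_force: [0.5, 0.4, -1.4]
opening: 0.46
grip_force: 30.0
```

Request:
jog_arm(
  motion=[
    [[0,0,3],0],
    [[0,0,5],0],
    [[0,0,5],0],
  ],
)

```text
t: 19.0
eef_pos: [648.4, 112.7, 99.7]
tcp_rot: [3.141, 0.0, 0.026]
ft_force: [-8.0, -0.7, 9.4]
opening: 0.465
grip_force: 30.0
```

Request:
jog_arm(
  motion=[
    [[0,0,1.5],0],
    [[0,0,3],0],
    [[0,0,3],0],
    [[0,0,3],0],
  ],
)

```text
t: 19.4
eef_pos: [648.2, 112.7, 97.2]
tcp_rot: [3.141, 0.0, 0.026]
ft_force: [-9.8, -0.2, 15.0]
opening: 0.462
grip_force: 30.0
```

Request:
jog_arm(
  motion=[
    [[0,0,1],0],
    [[0,0,2],0],
    [[0,0,2],0],
    [[0,0,2],0],
  ],
)

```text
t: 19.8
eef_pos: [648.1, 112.7, 95.2]
tcp_rot: [3.141, 0.0, 0.026]
ft_force: [-10.0, -1.7, 14.6]
opening: 0.461
grip_force: 30.0
```

```bash
python3 -c "
from h import *
S=cam('scene');s=state();print(s['moment'],s['ft_force'],s['eef_pos'])
a=cv2.resize(S['img'][200:270,395:495],None,fx=7,fy=7,interpolation=cv2.INTER_CUBIC)
cv2.imwrite('pics/s4.png',a)"
```

```text
[-0.13068295  1.37950244  0.0502882 ] [-10.64992053  -0.54536142  15.63454733] [648.1119374  112.68762935  95.20795582]
```

View pics/s4.png

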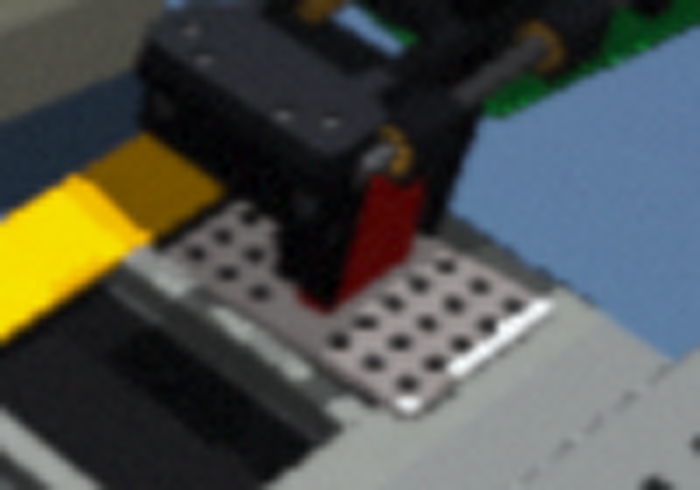

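Request:
jog_arm(
  motion=[
    [[-3,0,0],0],
    [[-6,0,0],0],
    [[-9,0,0],0],
    [[-9,0,0],0],
  ],
)

```text
t: 20.25
eef_pos: [640.0, 112.4, 94.2]
tcp_rot: [3.142, -0.002, 0.026]
ft_force: [1.6, 0.7, 7.7]
opening: 0.462
grip_force: 30.0
```

Request:
jog_arm(
  motion=[
    [[-2,0,0],0],
    [[-4,0,0],0],
    [[-5,0,0],0],
    [[-5,0,0],0],
  ],
)

```text
t: 20.65
eef_pos: [633.8, 112.2, 92.8]
tcp_rot: [3.141, 0.003, 0.026]
ft_force: [-0.1, -0.4, -2.5]
opening: 0.456
grip_force: 30.0
```

Request:
jog_arm(
  motion=[
    [[-2,0,0],0],
    [[-2,0,2],0],
    [[-2,0,3],0],
    [[-2,0,3],0],
  ],
)

```text
t: 21.05
eef_pos: [632.6, 112.2, 90.8]
tcp_rot: [3.142, 0.001, 0.026]
ft_force: [-1.2, -0.6, 2.1]
opening: 0.464
grip_force: 30.0
```

Request:
jog_arm(
  motion=[
    [[0,0,1],0],
    [[0,0,2],0],
    [[0,0,2.5],0],
    [[0,0,2.5],0],
  ],
)

```text
t: 21.45
eef_pos: [633.8, 112.2, 89.3]
tcp_rot: [-3.142, -0.003, 0.026]
ft_force: [0.9, -0.6, 8.0]
opening: 0.463
grip_force: 30.0
```

Request:
jog_arm(
  motion=[
    [[0,0,1],0],
    [[0,0,2],0],
    [[0,0,2],0],
    [[0,0,2],0],
  ],
)

```text
t: 21.85
eef_pos: [634.7, 112.3, 87.8]
tcp_rot: [-3.141, -0.006, 0.026]
ft_force: [4.0, 0.2, 9.4]
opening: 0.462
grip_force: 30.0
```

Request:
jog_arm(
  motion=[
    [[0,0,0.5],0],
    [[0,0,1],0],
    [[0,0,1],0],
  ],
)

```text
t: 22.15
eef_pos: [635.1, 112.3, 87.1]
tcp_rot: [-3.141, -0.007, 0.026]
ft_force: [5.7, 1.2, 12.2]
opening: 0.463
grip_force: 30.0
```

Request:
jog_arm(
  motion=[
    [[0,0,0],0],
    [[0,0,0],0],
    [[0,0,0],0],
    [[0,0,0],0],
    [[0,0,0],0],
  ],
  grip=0.35,
)

```text
t: 22.65
eef_pos: [632.6, 112.2, 84.9]
tcp_rot: [3.141, 0.0, 0.026]
ft_force: [0.1, -0.4, 0.2]
opening: 0.652
grip_force: 0.0
```

Request:
jog_arm(
  motion=[
    [[0,0,-20],0],
    [[0,0,-50],0],
    [[0,0,-90],0],
    [[0,0,-100],0],
    [[0,0,-100],0],
  ],
)

```text
t: 23.15
eef_pos: [633.2, 112.3, 186.7]
tcp_rot: [-3.142, -0.003, 0.026]
ft_force: [0.1, 0.4, -0.9]
opening: 0.649
grip_force: 0.0
```

```bash
python3 -c "
from h import *
S=cam('scene')
a=cv2.resize(S['img'],None,fx=4,fy=4,interpolation=cv2.INTER_CUBIC)
u=(637.9,25.3,.025)
P=[box(-50,50,88-35,88+35,45,50),box(-7,7,88-22,88+22,50,97)]
for h in hulls(S,P,u): cv2.polylines(a,[np.int32((h+.5)*4)],True,(255,0,255),1)
cv2.imwrite('pics/s5.png',a[180*4:310*4,370*4:520*4])
go((480,-250,190,.025))"
```

```text
t 23.2 [632.6 112.2 185. ] 0.026 open 0.652
to (480, -250, 190, 0.025): 2 calls, each [-81.  179.1  -2.5] turn total 0.001
```

View pics/s5.png

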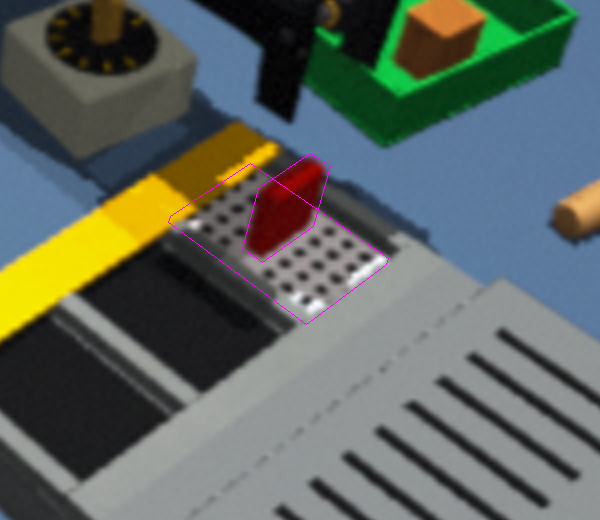

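Request:
jog_arm(
  motion=[
    [[-81,179,0],0],
    [[-81,179,0],0],
    [[-81,179,0],0],
    [[-81,179,0],0],
    [[-81,179,0],0],
  ],
  grip=0.1,
)

```text
t: 23.7
eef_pos: [554.0, -72.7, 183.4]
tcp_rot: [-3.141, 0.003, 0.021]
ft_force: [1.1, 0.7, 0.1]
opening: 0.898
grip_force: 0.0
```

Run:
```python
from h import *
T=cam('top');S=cam('scene')
look(T,S,(390,233,436,290),(185,275,250,328),(447,-355))
r=cut_out('glue',S); 
for q in r: print(q['p'],q['box'],at(S,(q['box'][0]+q['box'][2])/2,q['box'][3]-5,0))
r=cut_out('glue',T); 
for q in r: print(q['p'],q['box'],at(T,(q['box'][0]+q['box'][2])/2,(q['box'][1]+q['box'][3])/2,65))
cv2.imwrite('pics/t6.png',T['img'])
# flatness/pose check of panel A in bay2 (red rib in both views)
RIB=[box(-7,7,-22,22,50,97)]
for d,roi in((T,(220,165,260,205)),(S,(425,210,460,255))):
    m=tmask(d,roi,lambda h:((h[...,0]<8)|(h[...,0]>172))&(h[...,1]>130)&(h[...,2]>60)); print(m.sum()/16,fit([(d,roi,m)],RIB,(635.7,112.3),(.025,)))
go((447,-354.5,180,.026),(447,-354.5,43,.085))
```

```text
[ 4.4661e+02 -3.5615e+02  8.0000e-02]
[ 4.4730e+02 -3.5377e+02  9.0000e-02]
0.85 [126.9, 274.2, 167.4, 329.9] [ 409.67154688 -494.20480631    0.        ]
0.72 [450.4, 263.3, 478.5, 288.4] [ 399.29142201 -482.13836247   65.        ]
0.65 [211.8, 254.4, 226.7, 268.3] [453.13873109 158.52638615  65.        ]
100.5 (array([ 6.35694218e+02,  1.09134764e+02, -2.99209940e-02]), np.float64(0.3728549141965679))
257.8125 (array([6.34001492e+02, 1.16012116e+02, 1.87855596e-01]), np.float64(0.1565667011375388))
t 23.9 [556.4 -68.1 184.2] 0.026 open 0.895
to (447, -354.5, 180, 0.026): 2 calls, each [-58.4 141.7   2.1] turn total 0.0
to (447, -354.5, 43, 0.085): 1 calls, each [  0.   0. 137.] turn total -0.059
```

Request:
jog_arm(
  motion=[
    [[-58,142,0],0],
    [[-58,142,0],0],
    [[-58,142,0],0],
    [[-58,142,0],0],
  ],
)

```text
t: 24.3
eef_pos: [501.2, -215.1, 184.6]
tcp_rot: [3.141, 0.001, 0.024]
ft_force: [0.3, -0.3, -0.7]
opening: 0.9
grip_force: 0.0
```

Request:
jog_arm(
  motion=[
    [[-58,142,0],0],
    [[-58,142,0],0],
    [[-58,142,0],0],
    [[-58,142,0],-0.06],
    [[-58,142,0],-0.06],
  ],
)

```text
t: 24.8
eef_pos: [448.1, -355.7, 184.4]
tcp_rot: [-3.141, 0.0, 0.086]
ft_force: [-0.2, 0.0, 0.0]
opening: 0.895
grip_force: 0.0
```

Request:
jog_arm(
  motion=[
    [[0,0,40],0],
    [[0,0,60],0],
    [[0,0,60],0],
    [[0,0,60],0],
  ],
)

```text
t: 25.2
eef_pos: [448.8, -354.6, 125.4]
tcp_rot: [-3.141, 0.0, 0.087]
ft_force: [0.8, -0.3, 0.8]
opening: 0.901
grip_force: 0.0
```

```bash
python3 -c "
from h import *
S=cam('scene');T=cam('top');look(T,S,(390,233,436,290),(185,275,250,328),(447,-355))
go((447.2,-354.6,43,.085))"
```

```text
[ 4.47e+02 -3.55e+02 -2.00e-01]
[ 4.4808e+02 -3.5370e+02  9.0000e-02]
t 25.3 [ 448.7 -355.3  126.3] 0.087 open 0.897
to (447.2, -354.6, 43, 0.085): 1 calls, each [-1.4 -0.9 83.3] turn total 0.002
```

Request:
jog_arm(
  motion=[
    [[-1,0,40],0],
    [[-1,0,70],0],
    [[-1,0,83],0],
    [[-1,0,83],0],
  ],
)

```text
t: 25.7
eef_pos: [446.7, -355.5, 41.6]
tcp_rot: [-3.141, 0.001, 0.086]
ft_force: [-0.4, 0.6, 0.5]
opening: 0.902
grip_force: 0.0
```

Request:
jog_arm(
  motion=[
    [[0,0,0],0],
    [[0,0,0],0],
    [[0,0,0],0],
    [[0,0,0],0],
    [[0,0,0],0],
  ],
  grip=1,
)

```text
t: 26.2
eef_pos: [446.9, -355.9, 42.6]
tcp_rot: [3.141, -0.0, 0.086]
ft_force: [0.0, 0.7, -0.6]
opening: 0.536
grip_force: 0.0
```

Request:
jog_arm(
  motion=[
    [[0,0,0],0],
    [[0,0,0],0],
    [[0,0,0],0],
    [[0,0,0],0],
    [[0,0,0],0],
  ],
)

```text
t: 26.7
eef_pos: [446.8, -355.8, 42.3]
tcp_rot: [3.142, -0.0, 0.086]
ft_force: [-0.8, 1.7, 6.2]
opening: 0.46
grip_force: 30.0
```

Request:
jog_arm(
  motion=[
    [[0,0,0],0],
    [[0,0,-20],0],
    [[0,0,-60],0],
    [[0,0,-100],0],
    [[0,0,-100],0],
  ],
)

```text
t: 27.2
eef_pos: [448.1, -357.1, 146.4]
tcp_rot: [3.136, -0.005, 0.086]
ft_force: [-0.3, -0.3, -2.2]
opening: 0.46
grip_force: 30.0
```

Request:
jog_arm(
  motion=[
    [[0,0,0],0],
  ],
)

```text
t: 27.3
eef_pos: [446.7, -355.8, 142.3]
tcp_rot: [3.141, -0.001, 0.086]
ft_force: [-0.1, 0.3, -3.9]
opening: 0.46
grip_force: 30.0
```

Run:
```python
from h import *
S=cam('scene');s=state();p=s['eef_pos'];y=s['tcp_rot'][2];print(s['ft_force'],s['grip_force'])
P=[box(-50,50,-35,35,p[2]-43,p[2]-38)]
h=hulls(S,P,(p[0],p[1],y))[0][:,0]; r=tuple(int(v) for v in (*(h.min(0)-12),*(h.max(0)+12)))
q,c,a=heldfit(S,r,p[2]-43,(p[0],p[1],y)); print(r,'true',np.round(p[:2],1),round(y,3),'fit',np.round(q,2),round(c,1),a)
cv2.imwrite('pics/s7.png',S['img'])
```

```text
[-0.01243827 -0.49051065 -1.47716098] 29.999718368053436
(167, 235, 250, 309) true [ 446.4 -355.5] 0.086 fit [ 4.4634e+02 -3.5461e+02  9.0000e-02] 17.9 889.0
```

```bash
python3 -c "
from h import *
go((656.1,-63.3,142,.086),(656.1,-63.3,104,.025))"
```

```text
t 27.35 [ 446.4 -355.5  141.3] 0.086 open 0.464
to (656.1, -63.3, 142, 0.086): 2 calls, each [ 117.  -136.6   -0.4] turn total -0.0
to (656.1, -63.3, 104, 0.025): 1 calls, each [ 0.  0. 38.] turn total 0.061
```

Request:
jog_arm(
  motion=[
    [[117,-137,0],0],
    [[117,-137,0],0],
    [[117,-137,0],0],
    [[117,-137,0],0],
  ],
)

```text
t: 27.75
eef_pos: [552.3, -206.3, 140.1]
tcp_rot: [-3.14, 0.003, 0.087]
ft_force: [-0.3, -0.4, -1.9]
opening: 0.463
grip_force: 30.0
```

Request:
jog_arm(
  motion=[
    [[117,-137,0],0],
    [[117,-137,0],0],
    [[117,-137,0],0],
    [[117,-137,0],0.06],
    [[117,-137,0],0.06],
  ],
)

```text
t: 28.25
eef_pos: [657.4, -59.1, 139.5]
tcp_rot: [-3.141, 0.003, 0.028]
ft_force: [-0.7, -0.1, -2.6]
opening: 0.459
grip_force: 30.0
```

Request:
jog_arm(
  motion=[
    [[0,0,15],0],
    [[0,0,30],0],
    [[0,0,30],0],
    [[0,0,30],0],
    [[0,0,30],0],
  ],
)

```text
t: 28.75
eef_pos: [656.4, -63.5, 112.3]
tcp_rot: [3.141, -0.0, 0.025]
ft_force: [-0.0, 0.0, -1.1]
opening: 0.464
grip_force: 30.0
```

```bash
python3 -c "
from h import *
go((656.1,-63.3,103,.025))"
```

```text
t 28.75 [656.4 -63.5 112.3] 0.025 open 0.464
to (656.1, -63.3, 103, 0.025): 1 calls, each [-0.3 -0.2  9.3] turn total -0.0
```

Same sequence as for the first panel, which seated well.

Request:
jog_arm(
  motion=[
    [[0,0,5],0],
    [[0,0,9],0],
    [[0,0,9],0],
  ],
)

```text
t: 29.05
eef_pos: [656.1, -62.8, 102.6]
tcp_rot: [-3.142, 0.001, 0.026]
ft_force: [0.3, 0.1, -1.1]
opening: 0.46
grip_force: 30.0
```

Request:
jog_arm(
  motion=[
    [[0,0,3],0],
    [[0,0,5],0],
    [[0,0,5],0],
  ],
)

```text
t: 29.35
eef_pos: [656.2, -62.8, 99.5]
tcp_rot: [3.141, -0.0, 0.026]
ft_force: [-5.8, 0.2, 10.7]
opening: 0.465
grip_force: 30.0
```

Request:
jog_arm(
  motion=[
    [[0,0,2],0],
    [[0,0,4],0],
    [[0,0,5],0],
    [[0,0,5],0],
  ],
)

```text
t: 29.75
eef_pos: [656.0, -62.8, 94.9]
tcp_rot: [3.141, -0.0, 0.026]
ft_force: [-9.8, 0.2, 15.4]
opening: 0.459
grip_force: 30.0
```

Request:
jog_arm(
  motion=[
    [[-3,0,0],0],
    [[-6,0,0],0],
    [[-9,0,0],0],
    [[-9,0,0],0],
  ],
)

```text
t: 30.15
eef_pos: [647.8, -63.1, 93.8]
tcp_rot: [3.141, -0.002, 0.026]
ft_force: [2.5, -0.0, 6.9]
opening: 0.458
grip_force: 30.0
```

Request:
jog_arm(
  motion=[
    [[-2,0,0],0],
    [[-4,0,0],0],
    [[-6,0,0],0],
    [[-6,0,0],0],
  ],
)

```text
t: 30.55
eef_pos: [640.0, -63.0, 92.1]
tcp_rot: [-3.141, 0.004, 0.026]
ft_force: [-1.2, -0.5, -2.2]
opening: 0.461
grip_force: 30.0
```

Request:
jog_arm(
  motion=[
    [[-1,0,0],0],
    [[-1,0,2],0],
    [[-1,0,3],0],
    [[-1,0,3],0],
  ],
)

```text
t: 30.95
eef_pos: [640.2, -63.1, 90.2]
tcp_rot: [-3.142, 0.001, 0.026]
ft_force: [-1.7, 0.2, 4.2]
opening: 0.459
grip_force: 30.0
```

Request:
jog_arm(
  motion=[
    [[0,0,1],0],
    [[0,0,2],0],
    [[0,0,3],0],
    [[0,0,4],0],
    [[0,0,4],0],
  ],
)

```text
t: 31.45
eef_pos: [642.1, -63.1, 87.6]
tcp_rot: [3.141, -0.005, 0.026]
ft_force: [3.8, 1.7, 9.9]
opening: 0.461
grip_force: 30.0
```

Request:
jog_arm(
  motion=[
    [[0,0,0.5],0],
    [[0,0,1],0],
    [[0,0,1],0],
  ],
)

```text
t: 31.75
eef_pos: [642.5, -63.1, 86.9]
tcp_rot: [3.141, -0.006, 0.026]
ft_force: [5.3, 2.3, 12.0]
opening: 0.464
grip_force: 30.0
```

Request:
jog_arm(
  motion=[
    [[0,0,0],0],
    [[0,0,0],0],
    [[0,0,0],0],
    [[0,0,0],0],
    [[0,0,0],0],
  ],
  grip=0.35,
)

```text
t: 32.25
eef_pos: [640.3, -63.2, 84.9]
tcp_rot: [3.142, 0.0, 0.026]
ft_force: [-0.4, -0.1, -0.1]
opening: 0.651
grip_force: 0.0
```

Request:
jog_arm(
  motion=[
    [[0,0,-20],0],
    [[0,0,-50],0],
    [[0,0,-90],0],
    [[0,0,-110],0],
    [[0,0,-110],0],
  ],
)

```text
t: 32.75
eef_pos: [641.4, -63.3, 198.3]
tcp_rot: [3.14, -0.005, 0.026]
ft_force: [0.1, -0.1, -0.2]
opening: 0.648
grip_force: 0.0
```

Request:
jog_arm(
  motion=[
    [[-90,30,0],0],
    [[-180,60,0],0],
    [[-180,60,0],0],
    [[-180,60,0],0],
    [[-180,60,0],0],
  ],
)

```text
t: 33.25
eef_pos: [458.0, -128.2, 194.4]
tcp_rot: [-3.14, 0.003, 0.024]
ft_force: [0.6, -0.1, -0.2]
opening: 0.649
grip_force: 0.0
```

```bash
python3 -c "
from h import *
S=cam('scene');T=cam('top')
im=[]
for d,dy,c in((S,25.3,(345,195,495,325)),(T,22,(205,145,340,235))):
    a=cv2.resize(d['img'],None,fx=5,fy=5,interpolation=cv2.INTER_CUBIC)
    for y in(-88,88):
        P=[box(-50,50,y-35,y+35,45,50),box(-7,7,y-22,y+22,50,97)]
        for h in hulls(d,P,(637.9,dy,.025)): cv2.polylines(a,[np.int32((h+.5)*5)],True,(255,0,255),1)
    b=a[c[1]*5:c[3]*5,c[0]*5:c[2]*5]; im.append(cv2.resize(b,(400,int(400*b.shape[0]/b.shape[1]))) if d is T else cv2.resize(b,(690,598)))
    cv2.imwrite('pics/%s8.png'%('s' if d is S else 't'),b if d is T else im[-1])
for r in cut_out('key_grip',T)+cut_out('key_grip',S): print(r['p'],np.round(r['box']))
go()
"
```

```text
0.43 [214. 258. 224. 271.]
0.7 [395. 170. 401. 190.]
0.6 [343. 210. 548. 385.]
t 33.45 [ 462.8 -127.7  194.7] 0.026 open 0.65
```

View pics/s8.png

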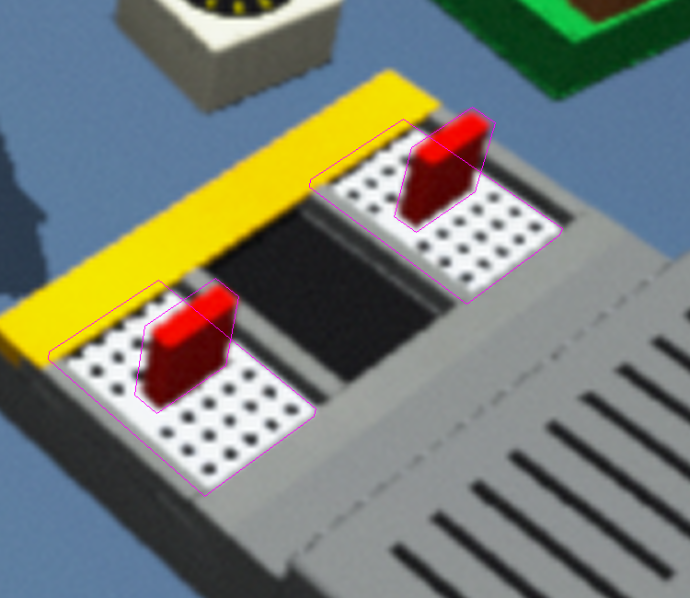

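View pics/t8.png

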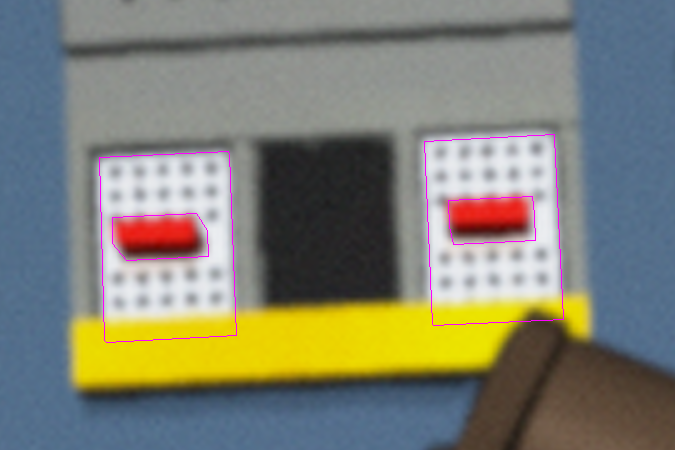

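Run:
```python
from h import *
T=cam('top');S=cam('scene')
nb=lambda h:~((h[...,0]>95)&(h[...,0]<125)&(h[...,1]>55))
yk=lambda h:(h[...,0]>15)&(h[...,0]<35)&(h[...,1]>110)&(h[...,2]>90)
for d,r in((T,(195,237,250,292)),(S,(362,160,425,222))):
    m=tmask(d,r,nb); 
    for pts in(TIMER+[box(-8,8,-8,8,50,98)],): print(np.round(fit([(d,r,m)],pts,(449,160),(-.12,))[0],2),fit([(d,r,m)],pts,(449,160),(-.12,))[1])
for d,r in((T,(205,245,238,280)),(S,(385,165,408,200))):
    m=tmask(d,r,yk); x,c=fit([(d,r,m)],KEYP,(449.5,161),np.arange(-1.5,1.5,.3)); print('key',np.round(x,2),round(c,2),m.sum()/16)
a=cv2.hconcat([cv2.resize(T['img'][240:290,195:250],(440,400),interpolation=cv2.INTER_CUBIC),cv2.resize(S['img'][160:220,365:425],(400,400),interpolation=cv2.INTER_CUBIC)])
cv2.imwrite('pics/k.png',cv2.resize(a,(800,380)))
go((450,161,200,.026))
```

```text
[ 4.4899e+02  1.5807e+02 -1.4000e-01] 0.03270092477833919
[ 4.4641e+02  1.6183e+02 -1.4000e-01] 0.06417722515149127
key [448.   159.22  -0.6 ] 0.17 119.125
key [427.66 182.29  -0.7 ] 0.53 56.1875
t 33.55 [ 462.8 -127.5  194.7] 0.027 open 0.647
to (450, 161, 200, 0.026): 2 calls, each [  -2.6 -144.4   -2.6] turn total 0.001
```

View pics/k.png

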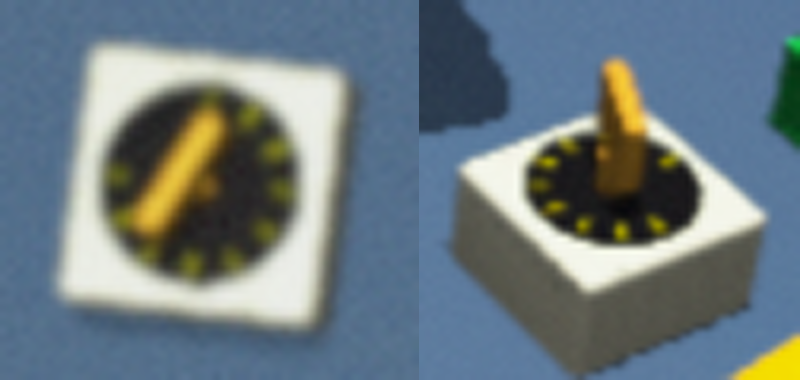

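Request:
jog_arm(
  motion=[
    [[-4,-144,0],0],
    [[-4,-144,0],0],
    [[-4,-144,0],0],
    [[-4,-144,0],0],
  ],
  grip=0.2,
)

```text
t: 33.95
eef_pos: [454.0, 20.3, 194.9]
tcp_rot: [-3.141, 0.001, 0.031]
ft_force: [0.3, 0.0, 0.3]
opening: 0.801
grip_force: 0.0
```

Request:
jog_arm(
  motion=[
    [[-4,-144,0],0],
    [[-4,-144,0],0],
    [[-4,-144,0],0],
    [[-4,-144,0],0],
  ],
)

```text
t: 34.35
eef_pos: [446.6, 163.7, 194.8]
tcp_rot: [-3.141, -0.0, 0.031]
ft_force: [-0.5, 0.2, -0.4]
opening: 0.798
grip_force: 0.0
```

Request:
jog_arm(
  motion=[
    [[0,0,0],-0.14],
    [[0,0,0],-0.28],
    [[0,0,0],-0.42],
    [[0,0,0],-0.56],
    [[0,0,0],-0.63],
  ],
)

```text
t: 34.85
eef_pos: [447.2, 159.2, 194.8]
tcp_rot: [3.141, 0.0, 0.661]
ft_force: [0.0, -0.9, 0.0]
opening: 0.796
grip_force: 0.0
```

Request:
jog_arm(
  motion=[
    [[0,0,0],-0.14],
    [[0,0,0],-0.28],
    [[0,0,0],-0.42],
    [[0,0,0],-0.56],
    [[0,0,0],-0.63],
  ],
)

```text
t: 35.35
eef_pos: [447.2, 159.2, 194.8]
tcp_rot: [-3.141, 0.0, 1.291]
ft_force: [0.5, -0.0, 0.3]
opening: 0.802
grip_force: 0.0
```

Request:
jog_arm(
  motion=[
    [[0,0,0],-0.14],
    [[0,0,0],-0.28],
    [[0,0,0],-0.42],
    [[0,0,0],-0.56],
    [[0,0,0],-0.63],
  ],
)

```text
t: 35.85
eef_pos: [447.2, 159.1, 194.8]
tcp_rot: [-3.141, 0.0, 1.921]
ft_force: [-0.1, 0.4, -0.6]
opening: 0.801
grip_force: 0.0
```

Request:
jog_arm(
  motion=[
    [[0,0,0],-0.14],
    [[0,0,0],-0.28],
    [[0,0,0],-0.42],
    [[0,0,0],-0.56],
    [[0,0,0],-0.63],
  ],
)

```text
t: 36.35
eef_pos: [447.2, 159.1, 194.8]
tcp_rot: [-3.141, -0.0, 2.551]
ft_force: [0.5, 1.3, -0.6]
opening: 0.8
grip_force: 0.0
```

Request:
jog_arm(
  motion=[
    [[0,0,0],0],
    [[0,0,0],0],
  ],
)

```text
t: 36.55
eef_pos: [446.9, 159.4, 194.9]
tcp_rot: [-3.141, -0.0, 2.543]
ft_force: [-0.2, -0.2, -0.8]
opening: 0.799
grip_force: 0.0
```

```bash
python3 -c "
from h import *
go((448.3,161,88,2.54));print(state()['joints'])"
```

```text
t 36.55 [446.9 159.4 194.9] 2.543 open 0.799
to (448.3, 161, 88, 2.54): 1 calls, each [ -0.2   2.1 106.9] turn total 0.003
[ 2.03431004e-01  3.38644313e-01  1.97016163e+00 -2.68816609e-04
  8.33026615e-01 -7.68804757e-01]
```

Request:
jog_arm(
  motion=[
    [[0,2,40],0],
    [[0,2,80],0],
    [[0,2,107],0],
    [[0,2,107],0],
  ],
)

```text
t: 36.95
eef_pos: [446.6, 161.0, 85.5]
tcp_rot: [-3.138, -0.004, 2.544]
ft_force: [-0.5, -0.6, 0.8]
opening: 0.8
grip_force: 0.0
```

Request:
jog_arm(
  motion=[
    [[0,0,0],0],
    [[0,0,0],0],
    [[0,0,0],0],
    [[0,0,0],0],
    [[0,0,0],0],
  ],
  grip=1,
)

```text
t: 37.45
eef_pos: [447.9, 161.6, 88.7]
tcp_rot: [3.141, 0.001, 2.546]
ft_force: [-0.6, -0.3, -0.7]
opening: 0.439
grip_force: 0.0
```

Request:
jog_arm(
  motion=[
    [[0,0,0],0],
    [[0,0,0],0],
    [[0,0,0],0],
    [[0,0,0],0],
    [[0,0,0],0],
  ],
)

```text
t: 37.95
eef_pos: [446.4, 160.1, 87.9]
tcp_rot: [-3.137, -0.002, 2.547]
ft_force: [-3.6, -15.6, 6.4]
opening: 0.13
grip_force: 30.0
```

Request:
jog_arm(
  motion=[
    [[0,0,0],0],
    [[0,0,0],0],
  ],
)

```text
t: 38.15
eef_pos: [446.4, 160.1, 88.0]
tcp_rot: [-3.138, -0.002, 2.547]
ft_force: [-4.3, -16.4, 6.2]
opening: 0.131
grip_force: 30.0
```

```bash
python3 -c "
from h import *
go();s=state();print(s['ft_force'],s['moment'],s['opening'],s['grip_force'])"
```

```text
t 38.15 [446.4 160.1  88. ] 2.547 open 0.131
[ -4.25554181 -16.42988635   6.2038879 ] [-3.05905759  0.6540565   0.0751614 ] 0.13054263559981705 30.001536905765533
```

Request:
jog_arm(
  motion=[
    [[0,-1,0],0],
    [[0,-2,0],0],
    [[0,-2,0],0],
    [[0,-2,0],0],
  ],
)

```text
t: 38.55
eef_pos: [446.3, 159.7, 88.0]
tcp_rot: [-3.141, -0.0, 2.546]
ft_force: [-2.5, -3.9, 1.9]
opening: 0.133
grip_force: 30.0
```

Request:
jog_arm(
  motion=[
    [[0,0,0],0.1],
    [[0,0,0],0.2],
    [[0,0,0],0.3],
    [[0,0,0],0.4],
    [[0,0,0],0.4],
  ],
)

```text
t: 39.05
eef_pos: [446.9, 160.2, 88.1]
tcp_rot: [3.141, 0.0, 2.144]
ft_force: [-0.9, 2.9, -0.2]
opening: 0.13
grip_force: 30.0
```

```bash
python3 -c "
from h import *
go();s=state();print(s['ft_force'],s['moment'],s['opening'],s['grip_force'])"
```

```text
t 39.05 [446.9 160.2  88.1] 2.144 open 0.13
[-0.91990197  2.8557214  -0.20163958] [ 0.3763732  -0.11141001 -0.00940596] 0.1296344710552224 30.000524818897247
```

Request:
jog_arm(
  motion=[
    [[0,0,0],0.14],
    [[0,0,0],0.28],
    [[0,0,0],0.42],
    [[0,0,0],0.56],
    [[0,0,0],0.7],
  ],
)

```text
t: 39.55
eef_pos: [448.2, 160.5, 88.2]
tcp_rot: [3.138, -0.001, 1.443]
ft_force: [6.8, 4.4, -6.8]
opening: 0.127
grip_force: 30.0
```

```bash
python3 -c "
from h import *
go();s=state();print(s['ft_force'],s['moment'],s['opening'],s['grip_force'])
S=cam('scene');cv2.imwrite('pics/k2.png',cv2.resize(S['img'][130:230,340:450],(770,600),interpolation=cv2.INTER_CUBIC))"
```

```text
t 39.55 [448.2 160.5  88.2] 1.443 open 0.127
[ 6.78901106  4.38199994 -6.84468864] [ 0.66438153 -1.24797467  0.09076273] 0.12745376331745334 29.995435774326324
```

View pics/k2.png

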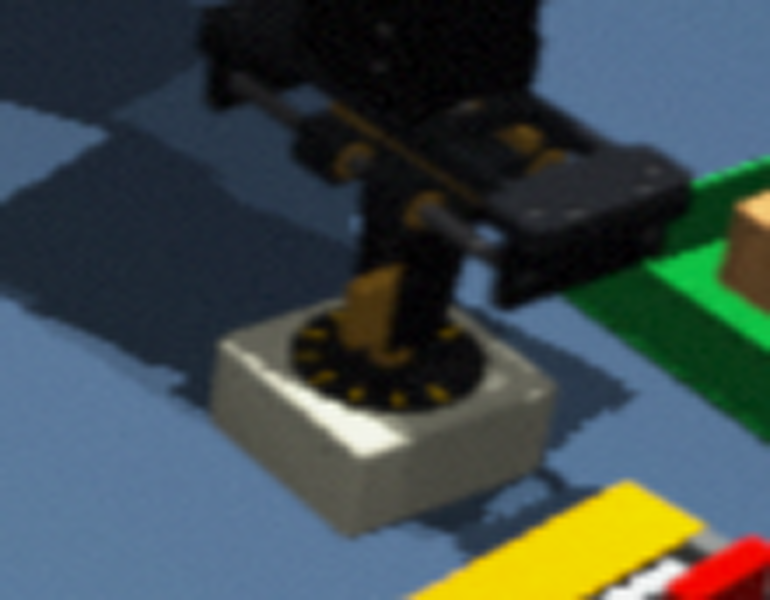

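Request:
jog_arm(
  motion=[
    [[1,1.5,0],0.1],
    [[1,1.5,0],0.24],
    [[1,1.5,0],0.38],
    [[1,1.5,0],0.52],
    [[1,1.5,0],0.66],
  ],
)

```text
t: 40.1
eef_pos: [449.5, 160.2, 88.1]
tcp_rot: [3.139, -0.001, 0.784]
ft_force: [6.8, -10.4, -5.1]
opening: 0.131
grip_force: 30.0
```

Request:
jog_arm(
  motion=[
    [[0,0,0],0.14],
    [[0,0,0],0.28],
    [[0,0,0],0.42],
    [[0,0,0],0.56],
    [[0,0,0],0.7],
  ],
)

```text
t: 40.6
eef_pos: [450.1, 159.2, 88.1]
tcp_rot: [3.139, -0.003, 0.085]
ft_force: [9.7, -24.5, -4.7]
opening: 0.13
grip_force: 30.0
```

```bash
python3 -c "
from h import *
go();s=state();print(s['ft_force'],s['moment'],s['opening'],s['grip_force'],s['joints'][[0,5]])"
```

```text
t 40.6 [450.1 159.2  88.1] 0.085 open 0.13
[  9.74145907 -24.51586621  -4.68970124] [-4.61259179 -1.81471039  0.15099126] 0.12983311642724482 29.98633325099945 [0.20277022 1.6928968 ]
```

Request:
jog_arm(
  motion=[
    [[1,2,0],0],
    [[1,2.5,0],0.1],
    [[1,2.5,0],0.24],
    [[1,2.5,0],0.38],
    [[1,2.5,0],0.5],
  ],
)

```text
t: 41.1
eef_pos: [450.1, 157.7, 88.1]
tcp_rot: [3.141, -0.001, -0.415]
ft_force: [3.1, -11.2, -1.2]
opening: 0.124
grip_force: 30.0
```

```bash
python3 -c "
from h import *
go();s=state();print(s['ft_force'],s['moment'],s['opening'],s['grip_force'],s['joints'][[0,5]])"
```

```text
t 41.1 [450.1 157.7  88.1] -0.415 open 0.124
[  3.07922292 -11.21767215  -1.19382958] [-2.01160819 -0.52904158  0.13623805] 0.1240381932703945 29.994049966335297 [0.19900402 2.18705322]
```

Request:
jog_arm(
  motion=[
    [[0,1,0],0.1],
    [[0,1,0],0.2],
    [[0,1,0],0.2],
  ],
)

```text
t: 41.4
eef_pos: [449.8, 157.2, 88.1]
tcp_rot: [-3.141, -0.001, -0.614]
ft_force: [2.5, -5.0, -2.5]
opening: 0.132
grip_force: 30.0
```

Request:
jog_arm(
  motion=[
    [[0,0,0],0],
    [[0,0,0],0],
    [[0,0,0],0],
    [[0,0,0],0],
    [[0,0,0],0],
  ],
  grip=0,
)

```text
t: 41.9
eef_pos: [449.0, 157.5, 88.1]
tcp_rot: [3.142, -0.0, -0.614]
ft_force: [0.5, -0.9, -0.4]
opening: 0.49
grip_force: 0.0
```

Request:
jog_arm(
  motion=[
    [[0,0,0],0],
    [[0,0,0],0],
    [[0,0,0],0],
    [[0,0,0],0],
    [[0,0,0],0],
  ],
)

```text
t: 42.4
eef_pos: [449.0, 157.4, 88.1]
tcp_rot: [3.142, -0.0, -0.614]
ft_force: [-0.0, -0.1, 0.8]
opening: 0.911
grip_force: 0.0
```

```bash
python3 -c "
from h import *
go((448.2,158.4,88,-.615));s=state();print(s['ft_force'],s['moment'],s['opening'],s['grip_force'],s['joints'][[0,5]])"
```

```text
t 42.4 [449.  157.4  88.1] -0.614 open 0.911
to (448.2, 158.4, 88, -0.615): 1 calls, each [-1.3 -0.4  0.1] turn total 0.001
[-0.01143179 -0.07873192  0.79656631] [0.06388043 0.00532469 0.04810097] 0.9113925739872968 0.0 [0.19821328 2.38333932]
```

Request:
jog_arm(
  motion=[
    [[-1.3,-0.4,0],-0.13],
    [[-1.3,-0.4,0],-0.26],
    [[-1.3,-0.4,0],-0.39],
    [[-1.3,-0.4,0],-0.52],
    [[-1.3,-0.4,0],-0.63],
  ],
)

```text
t: 42.9
eef_pos: [448.2, 158.5, 88.1]
tcp_rot: [3.141, 0.0, 0.021]
ft_force: [0.1, 1.2, 0.0]
opening: 1.001
grip_force: 0.0
```

Request:
jog_arm(
  motion=[
    [[0,0,0],-0.13],
    [[0,0,0],-0.26],
    [[0,0,0],-0.39],
    [[0,0,0],-0.52],
    [[0,0,0],-0.63],
  ],
)

```text
t: 43.4
eef_pos: [448.2, 158.4, 88.1]
tcp_rot: [3.142, 0.0, 0.651]
ft_force: [-0.0, -0.0, 0.5]
opening: 0.997
grip_force: 0.0
```

Request:
jog_arm(
  motion=[
    [[0,0,0],-0.13],
    [[0,0,0],-0.26],
    [[0,0,0],-0.39],
    [[0,0,0],-0.52],
    [[0,0,0],-0.63],
  ],
)

```text
t: 43.9
eef_pos: [448.2, 158.5, 88.1]
tcp_rot: [3.142, 0.0, 1.281]
ft_force: [0.6, -0.6, -0.4]
opening: 0.998
grip_force: 0.0
```

Request:
jog_arm(
  motion=[
    [[0,0,0],-0.13],
    [[0,0,0],-0.26],
    [[0,0,0],-0.39],
    [[0,0,0],-0.52],
    [[0,0,0],-0.63],
  ],
)

```text
t: 44.4
eef_pos: [448.2, 158.5, 88.1]
tcp_rot: [-3.142, 0.0, 1.911]
ft_force: [-0.1, 0.4, 0.2]
opening: 1.002
grip_force: 0.0
```

Request:
jog_arm(
  motion=[
    [[0,0,0],-0.13],
    [[0,0,0],-0.26],
    [[0,0,0],-0.39],
    [[0,0,0],-0.52],
    [[0,0,0],-0.62],
  ],
)

```text
t: 44.9
eef_pos: [448.2, 158.4, 88.1]
tcp_rot: [-3.141, 0.0, 2.531]
ft_force: [0.5, -0.4, -0.3]
opening: 0.997
grip_force: 0.0
```

Request:
jog_arm(
  motion=[
    [[0,0,0],0],
    [[0,0,0],0],
    [[0,0,0],0],
    [[0,0,0],0],
    [[0,0,0],0],
  ],
  grip=1,
)

```text
t: 45.4
eef_pos: [448.2, 158.5, 88.1]
tcp_rot: [-3.142, 0.0, 2.525]
ft_force: [0.2, 0.1, 1.2]
opening: 0.635
grip_force: 0.0
```

Request:
jog_arm(
  motion=[
    [[0,0,0],0],
    [[0,0,0],0],
    [[0,0,0],0],
    [[0,0,0],0],
    [[0,0,0],0],
  ],
)

```text
t: 45.9
eef_pos: [448.2, 158.5, 88.1]
tcp_rot: [-3.142, 0.0, 2.526]
ft_force: [0.4, -0.4, -0.2]
opening: 0.22
grip_force: 0.0
```

Request:
jog_arm(
  motion=[
    [[0,0,0],0],
    [[0,0,0],0],
    [[0,0,0],0],
  ],
)

```text
t: 46.2
eef_pos: [448.1, 158.4, 88.1]
tcp_rot: [-3.141, -0.0, 2.526]
ft_force: [-0.4, -1.1, 0.4]
opening: 0.13
grip_force: 30.0
```

```bash
python3 -c "
from h import *
go((448.2,158.4,88,2.527));s=state();print(s['ft_force'],s['moment'],s['opening'],s['grip_force'],s['joints'][[0,5]])"
```

```text
t 46.2 [448.1 158.4  88.1] 2.526 open 0.13
to (448.2, 158.4, 88, 2.527): 1 calls, each [-0.1  0.   0.1] turn total -0.001
[-0.42698009 -1.0625162   0.43146948] [-0.13245606 -0.09989265  0.0229426 ] 0.13024547422299854 30.00002235174179 [ 0.2007383  -0.75402926]
```

Request:
jog_arm(
  motion=[
    [[0,0,0],0.13],
    [[0,0,0],0.26],
    [[0,0,0],0.39],
    [[0,0,0],0.52],
    [[0,0,0],0.65],
  ],
)

```text
t: 46.7
eef_pos: [448.1, 158.4, 88.1]
tcp_rot: [-3.141, 0.0, 1.871]
ft_force: [-0.3, -0.3, 0.2]
opening: 0.128
grip_force: 30.0
```

Request:
jog_arm(
  motion=[
    [[0,0,0],0.13],
    [[0,0,0],0.26],
    [[0,0,0],0.39],
    [[0,0,0],0.52],
    [[0,0,0],0.65],
  ],
)

```text
t: 47.2
eef_pos: [448.2, 158.4, 88.1]
tcp_rot: [-3.142, 0.0, 1.221]
ft_force: [0.3, -1.8, 1.1]
opening: 0.129
grip_force: 30.0
```

Request:
jog_arm(
  motion=[
    [[0,0,0],0.13],
    [[0,0,0],0.26],
    [[0,0,0],0.39],
    [[0,0,0],0.52],
    [[0,0,0],0.65],
  ],
)

```text
t: 47.7
eef_pos: [448.1, 158.4, 88.1]
tcp_rot: [3.141, 0.0, 0.571]
ft_force: [0.2, -1.5, 0.8]
opening: 0.128
grip_force: 30.0
```

Request:
jog_arm(
  motion=[
    [[0,0,0],0.13],
    [[0,0,0],0.26],
    [[0,0,0],0.39],
    [[0,0,0],0.52],
    [[0,0,0],0.58],
  ],
)

```text
t: 48.2
eef_pos: [448.4, 158.4, 88.1]
tcp_rot: [3.141, -0.001, -0.008]
ft_force: [5.4, -2.9, -4.3]
opening: 0.13
grip_force: 30.8
```

```bash
python3 -c "
from h import *
go();s=state();print(s['ft_force'],s['moment'],s['opening'],s['grip_force'],s['joints'][[0,5]])"
```

```text
t 48.2 [448.4 158.4  88.1] -0.008 open 0.13
[ 5.44222927 -2.85855743 -4.3183507 ] [-0.44242268 -1.0546994   0.24548781] 0.13005873642856142 30.798746338114142 [0.20077529 1.78042083]
```

Request:
jog_arm(
  motion=[
    [[0,0,0],0.05],
    [[0,0,0],0.1],
    [[0,0,0],0.1],
  ],
)

```text
t: 48.5
eef_pos: [448.2, 158.4, 88.2]
tcp_rot: [3.141, -0.0, -0.103]
ft_force: [-0.5, -1.5, 1.0]
opening: 0.143
grip_force: 34.3
```

```bash
python3 -c "
from h import *
go();s=state();print(s['ft_force'],s['moment'],s['opening'],s['grip_force'],s['joints'][[0,5]])"
```

```text
t 48.5 [448.2 158.4  88.2] -0.103 open 0.143
[-0.49922572 -1.53646739  1.030783  ] [-0.25712415  0.02204013  0.87263687] 0.14299980274072568 34.28965173661709 [0.2009691  1.87572148]
```

Request:
jog_arm(
  motion=[
    [[0,0,0],0],
    [[0,0,0],0],
    [[0,0,0],0],
    [[0,0,0],0],
    [[0,0,0],0],
  ],
  grip=0.3,
)

```text
t: 49.0
eef_pos: [448.2, 158.5, 88.1]
tcp_rot: [3.142, -0.0, -0.104]
ft_force: [0.1, 0.4, 0.7]
opening: 0.504
grip_force: 0.0
```

Request:
jog_arm(
  motion=[
    [[0,0,-40],0],
    [[0,0,-80],0],
    [[0,0,-120],0],
    [[0,0,-120],0],
    [[0,0,-120],0],
  ],
)

```text
t: 49.5
eef_pos: [448.2, 158.5, 208.5]
tcp_rot: [-3.141, -0.002, -0.104]
ft_force: [0.0, -0.1, 0.0]
opening: 0.703
grip_force: 0.0
```

Request:
jog_arm(
  motion=[
    [[0,200,0],0],
    [[0,200,0],0],
    [[0,200,0],0],
    [[0,200,0],0],
    [[0,200,0],0],
  ],
)

```text
t: 50.0
eef_pos: [426.5, -45.0, 206.7]
tcp_rot: [3.141, 0.002, -0.11]
ft_force: [1.3, 0.2, -1.1]
opening: 0.701
grip_force: 0.0
```

Run:
```python
from h import *
T=cam('top');S=cam('scene')
yk=lambda h:(h[...,0]>15)&(h[...,0]<35)&(h[...,1]>110)&(h[...,2]>90)
r=(205,245,238,280); m=tmask(T,r,yk); x,c=fit([(T,r,m)],KEYP,(449.5,159),np.arange(-1.5,1.5,.3)); print('key',np.round(x,2),round(c,2))
go()
a=cv2.resize(S['img'][145:345,340:540],(560,560)); b=cv2.resize(T['img'][240:290,195:250],(230,210),interpolation=cv2.INTER_CUBIC)
o=np.zeros((560,790,3),np.uint8);o[:,:560]=a;o[:210,560:]=b;cv2.imwrite('pics/fin.png',o)
```

```text
key [4.4891e+02 1.5855e+02 1.5000e-01] 0.11
t 50.1 [426.8 -41.3 207. ] -0.107 open 0.7
```

View pics/fin.png

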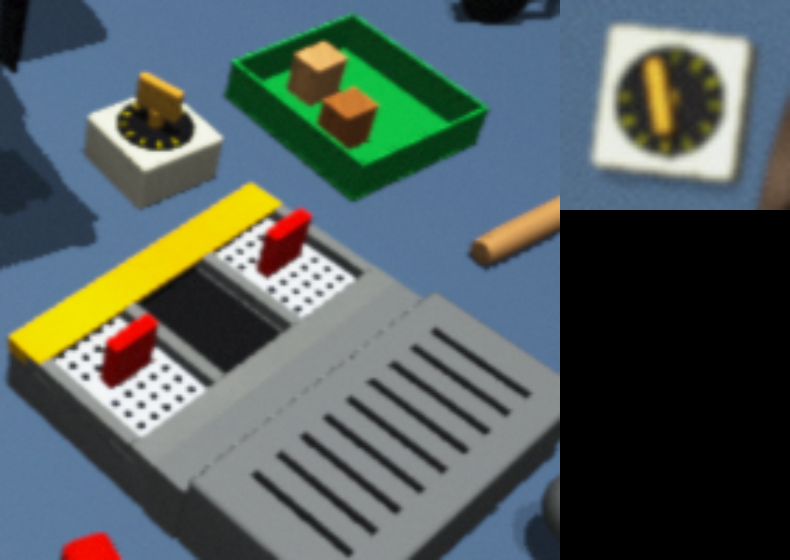

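The key fit reads +0.15 rad, while the stop torque came at a tool yaw of -0.1. I'll regrip and confirm that the key is at its end stop.

Request:
jog_arm(
  motion=[
    [[0,-200,0],0],
    [[0,-200,0],0],
    [[0,-200,0],0],
    [[0,-200,0],-0.13],
    [[0,-200,0],-0.26],
  ],
)

```text
t: 50.6
eef_pos: [447.3, 164.8, 207.2]
tcp_rot: [-3.141, 0.001, 0.169]
ft_force: [-0.4, -1.1, 0.1]
opening: 0.704
grip_force: 0.0
```

Request:
jog_arm(
  motion=[
    [[0,0,0],0],
    [[0,0,40],0],
    [[0,0,80],0],
    [[0,0,120],0],
    [[0,0,120],0],
  ],
)

```text
t: 51.1
eef_pos: [445.7, 158.0, 84.3]
tcp_rot: [3.141, 0.009, 0.152]
ft_force: [1.0, -0.1, 0.3]
opening: 0.7
grip_force: 0.0
```

Request:
jog_arm(
  motion=[
    [[0,0,0],0],
    [[0,0,0],0],
    [[0,0,0],0],
    [[0,0,0],0],
    [[0,0,0],0],
  ],
  grip=1,
)

```text
t: 51.6
eef_pos: [448.4, 158.5, 88.9]
tcp_rot: [3.142, -0.001, 0.156]
ft_force: [0.1, 0.1, -0.2]
opening: 0.338
grip_force: 0.0
```

Request:
jog_arm(
  motion=[
    [[0,0,0],0],
    [[0,0,0],0],
    [[0,0,0],0],
    [[0,0,0],0],
    [[0,0,0],0],
  ],
)

```text
t: 52.1
eef_pos: [448.2, 158.4, 88.2]
tcp_rot: [3.141, -0.0, 0.156]
ft_force: [0.0, -0.3, 3.1]
opening: 0.126
grip_force: 30.0
```

```bash
python3 -c "
from h import *
go();s=state();print(s['ft_force'],s['moment'],s['opening'],s['grip_force'])"
```

```text
t 52.1 [448.2 158.4  88.2] 0.156 open 0.126
[ 0.00954515 -0.29310199  3.0829907 ] [-0.24783223  0.06331631  0.01293664] 0.12592930296415883 30.00054180622101
```

Request:
jog_arm(
  motion=[
    [[0,0,0],0.03],
    [[0,0,0],0.06],
    [[0,0,0],0.06],
  ],
)

```text
t: 52.4
eef_pos: [448.2, 158.4, 88.2]
tcp_rot: [3.141, -0.0, 0.095]
ft_force: [-1.0, -2.6, 3.2]
opening: 0.13
grip_force: 30.0
```

```bash
python3 -c "
from h import *
go();s=state();print(s['ft_force'],s['moment'],s['opening'],s['grip_force'])"
```

```text
t 52.4 [448.2 158.4  88.2] 0.095 open 0.13
[-0.9648914  -2.6395786   3.18951091] [-0.40217207 -0.00820337  0.11208853] 0.12982371393241712 30.001133680343628
```

Request:
jog_arm(
  motion=[
    [[0,0,0],0.03],
    [[0,0,0],0.06],
    [[0,0,0],0.06],
  ],
)

```text
t: 52.7
eef_pos: [448.3, 158.4, 88.2]
tcp_rot: [3.141, -0.0, 0.035]
ft_force: [-0.5, -2.7, 4.0]
opening: 0.125
grip_force: 30.0
```

```bash
python3 -c "
from h import *
go();s=state();print(s['ft_force'],s['moment'],s['opening'],s['grip_force'])"
```

```text
t 52.7 [448.3 158.4  88.2] 0.035 open 0.125
[-0.4637482  -2.68681775  3.95029707] [-0.43993782  0.07062594  0.32322896] 0.12476190205370132 30.00097543001175
```

The torque climbs to 0.32 N m, well above the spring's, so this is the end stop. I release and retreat.

Request:
jog_arm(
  motion=[
    [[0,0,0],0],
    [[0,0,0],0],
    [[0,0,0],0],
    [[0,0,0],0],
    [[0,0,0],0],
  ],
  grip=0.3,
)

```text
t: 53.2
eef_pos: [448.1, 158.5, 88.0]
tcp_rot: [3.142, 0.0, 0.036]
ft_force: [0.5, 0.2, -0.3]
opening: 0.489
grip_force: 0.0
```

Request:
jog_arm(
  motion=[
    [[0,0,-40],0],
    [[0,0,-80],0],
    [[0,0,-120],0],
    [[0,0,-120],0],
    [[0,0,-120],0],
  ],
)

```text
t: 53.7
eef_pos: [448.2, 158.5, 208.5]
tcp_rot: [-3.141, -0.002, 0.036]
ft_force: [-0.4, -0.1, -0.0]
opening: 0.699
grip_force: 0.0
```

Request:
jog_arm(
  motion=[
    [[0,100,0],0],
    [[0,160,0],0],
    [[0,160,0],0],
    [[0,160,0],0],
    [[0,160,0],0],
  ],
)

```text
t: 54.2
eef_pos: [453.5, -2.7, 206.9]
tcp_rot: [-3.141, 0.002, 0.033]
ft_force: [0.3, 1.1, 0.0]
opening: 0.698
grip_force: 0.0
```

Request:
jog_arm(
  motion=[
    [[0,0,0],0],
    [[0,0,0],0],
    [[0,0,0],0],
    [[0,0,0],0],
    [[0,0,0],0],
  ],
)

```text
t: 54.7
eef_pos: [453.9, -0.9, 208.1]
tcp_rot: [3.141, -0.0, 0.037]
ft_force: [-0.7, 0.2, -0.4]
opening: 0.702
grip_force: 0.0
```

Run:
```python
from h import *
T=cam('top')
yk=lambda h:(h[...,0]>15)&(h[...,0]<35)&(h[...,1]>110)&(h[...,2]>90)
r=(205,245,238,280); m=tmask(T,r,yk); x,c=fit([(T,r,m)],KEYP,(449.5,159),np.arange(-1.5,1.5,.3)); print('key',np.round(x,2),round(c,2))
d0=cv2.imread('pics/top0.png')
m=tmask({**T,'img':d0},r,yk);
for y in np.arange(-1,0,.1): print(round(y,1),np.round(fit([(T,r,m)],KEYP,(449,158.5),(y,)),2) if 0 else np.round(fit([(T,r,m)],KEYP,(449,158.5),(y,))[0],2),end=' ')
```

```text
key [4.4882e+02 1.5845e+02 1.5000e-01] 0.11
-1.0 [448.53 159.27  -0.62] -0.9 [448.5  159.43  -0.63] -0.8 [447.91 159.59  -0.62] -0.7 [447.98 159.58  -0.62] -0.6 [448.11 159.6   -0.62] -0.5 [448.54 159.32  -0.62] -0.4 [447.86 159.52  -0.62] -0.3 [447.95 159.77  -0.63] -0.2 [448.42 159.52  -0.62] -0.1 [448.5  159.23  -0.62]
```

```bash
python3 -c "
from h import *
print(job_done())"
```

```text
the job is handed in; nothing more can be done
None
```

I handed the job in at about 55 s of the 210 s; `job_done()` returned no verdict. Both offcuts are in the green tray and both panels are hooked and flat in the outer bays. The key is wound to its end stop, judged by turning torque and an unchanged key angle rather than a direct reading.

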